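# Cap a rack of vials in the drawer press and hold the lever at the index

### The job

The vials in the filled rack need their snap caps pressed on: pick that rack up upright, lower it squarely into the nest of the capping press's open drawer without dropping it, let go, and slide the drawer fully home. Then pull the press's spring-return side lever (the one with the black grip bar) towards the robot until the lever arm is in line with the index pin, not well past it, and keep it there: the program finishes with the gripper still holding the lever at the index so that the caps stay under pressure. Leave everything else on the bench where it is.

Things in the scene. Friction and masses are not known exactly. Their poses are not given: they have to be found in the camera images.
- vial_rack: rack with 32 capped vials, one rigid piece, 0.18-0.36 kg: white block 60 mm (its x) by 120 mm (its y) by 30 mm tall; above it vial necks and grey caps (field 54 x 112 mm) stand to 42 mm. Origin: centre of its underside, z up. Goes into the nest either way round. Grip the block across its 60 mm, about 30 mm above its underside (fingertips then 11 mm above it, clear of the nest's lips)
- press: white C-frame capping press, fixed. Origin: on the bench under the centre of the closed nest; front faces its -x, z up. In mm: base x -42..158, y +-85, z to 28; column x 88..148, y +-50; head x -30..148, y +-50, z 139..209. Drawer slides out to -x; lever on the -y side, its shaft along y at x -5, z 172. A black quadrant by the lever carries the steel index pin, which points away from the shaft
- tray (a joint): drawer of the press: metres that it is pulled out towards -x of the press; 0 = fully home at its stop, 0.108 to 0.122 at the start (limit 0.125). Slides with about 2 N of friction and stays where it is left
- nest (a point): centre of the drawer's nest, on its floor 38 mm above the bench; moves with the drawer; axes as the press. Takes the rack with its 120 mm along y, with 3 mm of play on every side, widening upward; lips 7 mm high. The drawer's front plate (170 mm wide, 5 mm thick) stands at x -47 to -42 mm from here and reaches 7 mm above the nest floor
- drawer_handle (a point): middle of the drawer's pull handle, on the bar's axis: a 12 mm round steel bow, 100 mm long along the press's y, 30 mm above the bench, standing 33 mm (bar axis) before the drawer's front plate; push it towards +x of the press to close the drawer; moves with the drawer, home when 80 mm before the press's origin
- platen: flat pressing plate 62 x 122 mm with a rubber face under the press's head; origin at the centre of its lower face, 98 mm above the bench at rest. Comes down 24 mm per rad of lever, meets the caps (80 mm above the bench) at lever 0.75, then its springs (3.3 N/mm) yield, to 20-25 N on the caps at the index
- lever_angle (a joint): side lever of the press, rad: 0 = rest, arm leaning 0.15 rad forward (to -x of the press) from upright; grows as it is pulled over towards -x of the press; 1.00 = arm in line with the index pin; hard stop at 1.30. A spring always pulls it back: at the grip bar about 3 N at rest, 9 to 15 N at the index
- lever: whole side lever of the press; origin on its shaft axis, in the press's middle plane. A 14 mm round steel arm on the press's -y side with the grip bar at its end (see lever_grip)
- lever_grip (a point): centre of the lever's black round grip bar: bar 22 mm thick, 110 mm long, along the press's y. Point lies 120 mm from the shaft, 120 mm to the -y side of the press's middle, 291 mm above the bench at rest. The lever arm joins it from below, 52 mm inward of its centre. Can be pinched from above, fingers before and behind it; it turns in the fingers as the lever swings round its shaft
- lever_mark (a point): where the centre of the grip bar is when the lever is at the index (fixed on the press; 221 mm above the bench)
- empty_rack: empty vial rack: the same white 60 x 120 x 30 mm block with only open holes in its top, 30 mm tall; origin at the centre of its underside. Bystander
- well_plate: clear lidded six-well culture plate, 128 x 86 x 20 mm, lying flat to the right of the press (-y); origin at the centre of its underside. Bystander
- dishes: stack of three small clear culture dishes, 57 mm across, 44 mm tall; origin at the centre of its underside. Bystander
- medium_bottle: closed amber bottle, 68 mm across, 150 mm tall; origin at the centre of its underside. Bystander
- beaker: open glass beaker, 70 mm across, 95 mm tall; origin at the centre of its underside. Bystander
- timer: white bench timer, 45 x 65 x 27 mm; origin at the centre of its underside. Bystander
- marker: black marker pen lying down, 130 x 13 x 13 mm; origin at the centre of its underside. Bystander

How it is judged:
On the way, in this order (a step that is already met when the one before it is completed fails the run):
1. the filled rack is seated flat and square in the nest of the open drawer and let go (horizontal distance between vial_rack and nest below 0.007 m and z of vial_rack in the frame of nest between -0.003 and 0.003 m and angle between vial_rack's own z axis and vertical below 0.05 rad and angle between the x axis of vial_rack and the x axis of press, either way round below 0.09 rad and value of joint tray above 0.05 m and contact force between the fingers and vial_rack below 0.3 N and linear speed of vial_rack below 0.03 m/s), for 0.2 s.
2. the drawer is fully home with the rack seated in it (horizontal distance between vial_rack and nest below 0.007 m and z of vial_rack in the frame of nest between -0.003 and 0.003 m and angle between vial_rack's own z axis and vertical below 0.05 rad and angle between the x axis of vial_rack and the x axis of press, either way round below 0.09 rad and value of joint tray below 0.005 m), for 0.2 s.
3. the lever is pulled to the index and the platen presses the caps (value of joint lever_angle between 0.92 and 1.08 rad and contact force between platen and vial_rack above 6 N and contact force between the fingers and lever above 3 N), for 0.3 s.
At the end, for the whole second after the job is handed in: Through the last second the fingers hold the lever (over 3 N), lever still and within 0.08 rad of the index; drawer home within 5 mm; filled rack in the nest (centre within 7 mm, flat, square within 0.09 rad) with the platen pressing its caps by over 6 N (all of step 2 and all of step 3 and velocity of joint lever_angle between -0.1 and 0.1 rad/s); the arm keeps its last pose, push and grip.
It fails at once if the lever is pulled well past the index (more than 0.17 rad, 20 mm at the bar) (value of joint lever_angle above 1.17 rad).
It fails at once if the filled rack is tipped (angle between vial_rack's own z axis and vertical above 0.5 rad).
It fails at once if the filled rack is dropped (falls out of the fingers faster than 0.6 m/s) (linear speed of vial_rack above 0.6 m/s and contact force between the fingers and vial_rack below 0.05 N).
It fails at once if a bystander is displaced by more than 30 mm (distance of any of empty_rack, well_plate, dishes, medium_bottle, beaker, timer, marker from where it was at the start of the episode above 0.03 m).
It also fails if it takes over 64 s, if anything falls off the work surface, if the arm or the gripper's body presses on something with over 40 N, if the wrist force passes 120 N, or if a joint passes its speed limit or range.

### The arm

A 7-joint arm with a two-finger parallel gripper is mounted at the origin on the work surface. World frame = base frame: x ahead of the robot, y to its left, z up, the work surface at z = 0. Lengths are in m, angles in rad, forces in N, time in s.
With the tool pointing down it reaches from about 0.35 to 0.9 m from the base axis. Payload 8.1 kg.
Tool frame: the origin (TCP) lies midway between the tips of the shut fingers; the grasp point (between the pads) lies 19 mm behind it; z points along the fingers, y is the line along which they close (so a half turn about z gives the same grasp; the last joint's range is limited). The gripper opens to 92 mm and grips with 3 to 60 N. Pads are 19 mm wide; open, the fingers measure 130 mm over their backs; the gripper's body (75 mm by 190 mm) begins 47 mm behind the grasp point.
Start: joints at [1.041, 0.434, 0.025, 1.573, -0.012, 1.134, -0.075], TCP at [0.259, -0.569, 0.2] pointing down, gripper open.
Joint ranges: [-2.62, 2.62], [-0.44, 2.09], [-1.27, 1.32], [0.08, 2.57], [-1.32, 4.46], [0.12, 2], [-2.74, 2.74]. Speed limits (rad/s): [2.22, 2.22, 3.01, 3.01, 3.14, 3.14, 3.14].

### API

Orientations are given as a rotation vector (axis times angle).
In Python, from cell import arm gives the robot as it stands.
- The arm moves only by the tool carry_out, never from a script. Its arguments are lists of equal length, an entry for each row: "claw": the finger opening in cm, from 0 to 9.18; "delta_pos": the shift along the tool's x, y, z in cm, a list of three; "angular": the turn, a rotation vector about the tool's x, y, z in rad, a list of three. In form: {"claw": [claw, ...], "delta_pos": [[dx, dy, dz], ...], "angular": [[ax, ay, az], ...]}. A call has 1 to 20 rows; each row shifts and turns the commanded pose from where the row before left it, along the tool's axes as they then stand; what a row does not reach is not made up. A row lasts 1/10 s, in which the tool goes at most 50 mm and 8.59 degrees, less where a joint would pass 70% of its speed; a pose out of reach is approached as far as the arm can. A call with a gripper value outside its range is refused whole. The fingers move at their own pace and stop on an object; "force" is the grip in N (left out, the last holds). Time passes only in rows, so rows that do not move let the fingers close. It gives the time, the measured TCP pose, the force, the opening and the grip force at its end, in the units of the state.
- arm.observe(): the state, without advancing time (a new reading comes with each control period).
- arm.get_image(name): name is "side" or "top" or "wrist"; returns a dict with "frame" (400x640x3 uint8, red, green, blue), "mtx" (3x3 intrinsics, pixels), "dist" ([k1, k2, p1, p2, k3] as OpenCV has them; the pictures are not rectified), "T" (4x4, takes a point from camera to world coordinates). Camera axes: x right, y down, z forward; pixel columns grow to the right and rows downward; lengths in m; the calibration is good to about 2 mm. A picture is of the moment at which its call begins. There is no depth.
- arm.sign_off(): hands the job in; it is judged then, once.
Trained networks look in a picture, given as the dict that the camera call returned (one of the last four; its "shot" number tells which), for a name from the list of things; names that differ only in an ending like _2 or _b are one class to them, and where a whole thing is asked for, a point or a joint stands for the part that bears it (a point fixed in the world has none). Each returns a list of dicts, best first, with "conf" (0 to 1); they miss things now and then, are a little off and sometimes report something else, mostly with a low value. They report only what shows in the picture. A call takes as long as a camera call.
- arm.look_for(label, picture): "centre" ([column, row] as shares, 0 to 1, of the picture: columns of its width, rows of its height, amid what is visible of it).
- arm.trace(label, picture): "region" (400x640 bool, what is visible of it) and "centre" ([column, row] as shares, 0 to 1, of the picture: columns of its width, rows of its height, amid what is visible of it).
- arm.place_of(label, picture): "centre" ([column, row] as shares, 0 to 1, of the picture: columns of its width, rows of its height: a listed point, or the origin of a listed thing).
The state is a dict: "clock": time; "joints": joint angles; "dq": joint speeds; "joint_efforts": joint torques, N m; "position": TCP position; "ee_rot": TCP orientation; "force": force on the tool from outside, world axes, zero at the start; "ft_torque": the same for the moment, N m; "width": opening from 0.0 (shut) to 1.0 (fully open); "gripper_force": force on a finger pad.
Only numpy, scipy, OpenCV 4.12 (cv2) and the standard library are available. Lean on these libraries where they do the work, as an engineer would, in place of code of your own. Each camera call takes 0.05 s, during which the arm holds its last target. There are 200 camera calls.

## Working session

There is one attempt and no reset: what is moved stays moved. The work goes in short steps, Python scripts to look and compute and a tool call to move; the robot and the scene stay as the last step left them, time stands still between calls to the robot, and variables do not carry over. Pictures are saved under pics/ and viewed, at most 10 in all, crops included, and the job is handed in when it is done.

Besides the shell and the picture viewer there is one more tool, called by a JSON object that holds its "method" and its "body", one argument or row to a line. carry_out: Moves the arm, as the interface text tells. Its arguments: {"type":"object","properties":{"claw":{"type":"array","items":{"type":"number"}},"delta_pos":{"type":"array","items":{"type":"array","items":{"type":"number"}}},"angular":{"type":"array","items":{"type":"array","items":{"type":"number"}}},"force":{"type":"number"}},"required":["claw","delta_pos","angular"]}

```bash
mkdir -p pics; cat > h.py <<'E'
import numpy as np, cv2
from cell import arm
from scipy.spatial.transform import Rotation as R
np.set_printoptions(precision=4,suppress=True)
def px(c): return np.array([c[0]*640,c[1]*400])
def ray(im,p):
    q=cv2.undistortPoints(np.array([[p]],float),im["mtx"],np.array(im["dist"]))[0,0]
    T=np.array(im["T"]); d=T[:3,:3]@np.array([q[0],q[1],1]); return T[:3,3],d/np.linalg.norm(d)
def atz(im,p,z):
    o,d=ray(im,p); return o+d*(z-o[2])/d[2]
def tri(L):
    A=np.zeros((3,3));b=np.zeros(3)
    for im,p in L:
        o,d=ray(im,p);M=np.eye(3)-np.outer(d,d);A+=M;b+=M@o
    X=np.linalg.solve(A,b)
    return X,[float(np.linalg.norm(np.cross(X-ray(i,p)[0],ray(i,p)[1])))*1000 for i,p in L]
def proj(im,X):
    T=np.linalg.inv(np.array(im["T"])); 
    return cv2.projectPoints(np.array(X,float).reshape(-1,1,3),cv2.Rodrigues(T[:3,:3])[0],T[:3,3],im["mtx"],np.array(im["dist"]))[0][:,0]
def save(im,n): cv2.imwrite(f"pics/{n}.png",im["frame"][:,:,::-1])
E
cat > a.py <<'E'
from h import *
s=arm.observe(); print(s["clock"],s["position"],s["ee_rot"],s["force"],s["width"])
I={n:arm.get_image(n) for n in("side","top")}
for n in I: save(I[n],n+"0")
for l in ["vial_rack","press","nest","drawer_handle","platen","lever","lever_grip","lever_mark","empty_rack","well_plate","dishes","medium_bottle","beaker","timer","marker"]:
    P={}
    for n in I:
        r=arm.place_of(l,I[n])
        if r: P[n]=px(r[0]["centre"]); print(l,n,P[n].round(1),round(r[0]["conf"],2),[ (px(q["centre"]).round(),round(q["conf"],2)) for q in r[1:2]],end=" ")
    if len(P)==2: print(*tri([(I[n],P[n]) for n in P]))
    else: print()
print({n:I[n]["T"][:3,3] for n in I})
E
python3 a.py
```

```text
0.0 [ 0.2584 -0.5685  0.1989] [-3.0689 -0.6649  0.0008] [-0.4517 -0.8107 -0.4607] 0.998286165498224
vial_rack side [395.  202.9] 0.74 [] vial_rack top [193.8 237.3] 0.17 [] [ 0.4703  0.4993 -0.1696] [67.54741598469057, 67.5474159846907]
press side [360.  275.1] 0.73 [(array([359., 233.]), 0.35)] press top [332.4 166.8] 0.9 [] [ 0.6245 -0.0435  0.0221] [5.162459663959225, 5.162459663959237]
nest side [316.8 260.5] 0.86 [] nest top [340.3 197.6] 0.68 [] [ 0.5122 -0.067   0.0502] [0.6018702040332164, 0.601870204033137]
drawer_handle side [295.7 258.5] 0.89 [] drawer_handle top [341.9 223. ] 0.59 [] [ 0.438  -0.0675  0.0249] [5.519687180267782, 5.51968718026777]
platen side [361.3 252.5] 0.49 [(array([304., 235.]), 0.4)] platen top [332.4 161.2] 0.52 [(array([381., 143.]), 0.39)] [ 0.6239 -0.0404  0.1033] [5.00272706068877, 5.002727060688646]
lever side [360.4 230.6] 0.67 [] lever top [421.  196.3] 0.58 [] [ 0.5764 -0.2132  0.2994] [109.15040032493432, 109.1504003249346]
lever_grip side [336.1 222.8] 0.96 [(array([296., 255.]), 0.21)] lever_grip top [380.9 142.3] 0.9 [] [ 0.6184 -0.1627 
[... 562 characters left out ...]
2 [(array([360., 281.]), 0.68)] medium_bottle top [445.5 171.3] 0.65 [] [ 0.5985 -0.4213  0.0105] [1.6846747313698156, 1.6846747313696262]
beaker side [396.4 182.1] 0.66 [(array([354., 178.]), 0.64)] beaker top [185.2 199.2] 0.61 [(array([333., 166.]), 0.49)] [ 0.54    0.4553 -0.0154] [10.872908465033014, 10.87290846503319]
timer side [354.4 175.5] 0.48 [] timer top [193.6 239.5] 0.83 [(array([220., 180.]), 0.29)] [ 0.3992  0.4184 -0.0051] [5.270497067215909, 5.2704970672160325]
marker side [254.7 278.2] 0.69 [] marker top [368.1 242. ] 0.45 [] [ 0.3682 -0.1579 -0.0015] [3.3319399905597735, 3.33193999055975]
{'side': array([ 0.9672, -0.8846,  0.9693]), 'top': array([0.3436, 0.0103, 1.2598])}
```

View pics/top0.png

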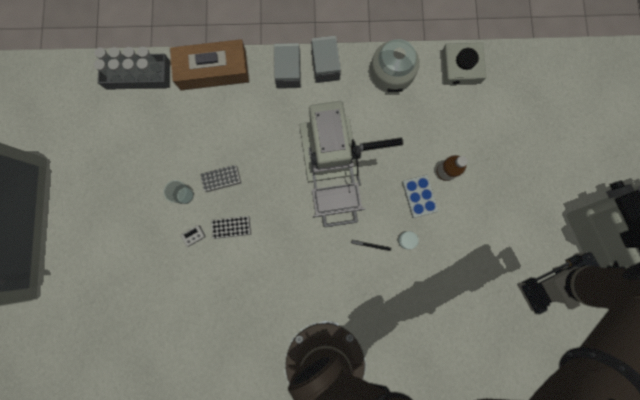

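View pics/side0.png

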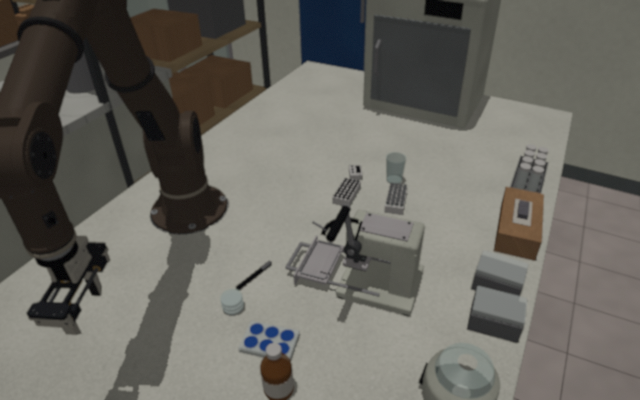

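The top view shows the press at (330,140) with its open drawer at (338,200). The filled rack, with grey caps, is at about (221,178), and the empty one, with dark holes, is at (231,227). In the side view the filled rack is at about (397,195). The lever grip is at (381,143) in the top view. I'll lift and move over the drawer so the wrist camera can see it.

{"method": "carry_out", "body": {
  "claw": [9.18,9.18,9.18,9.18,9.18,9.18,9.18,9.18,9.18,9.18,9.18,9.18,9.18,9.18,9.18,9.18,9.18,9.18,9.18,9.18],
  "delta_pos": [
    [0,0,-3.1],
    [0,0,-3.1],
    [0,0,-3.1],
    [0,0,-3.1],
    [0,0,-3.1],
    [0,0,-3.1],
    [0,0,-3.1],
    [0,0,-3.1],
    [3.9,2,0],
    [3.9,2,0],
    [3.9,2,0],
    [3.9,2,0],
    [3.9,2,0],
    [3.9,2,0],
    [3.9,2,0],
    [3.9,2,0],
    [3.9,2,0],
    [3.9,2,0],
    [3.9,2,0],
    [3.9,2,0]
  ],
  "angular": [
    [0,0,-0.143],
    [0,0,-0.143],
    [0,0,-0.143],
    [0,0,-0.143],
    [0,0,-0.143],
    [0,0,-0.143],
    [0,0,-0.143],
    [0,0,-0.143],
    [0,0,0],
    [0,0,0],
    [0,0,0],
    [0,0,0],
    [0,0,0],
    [0,0,0],
    [0,0,0],
    [0,0,0],
    [0,0,0],
    [0,0,0],
    [0,0,0],
    [0,0,0]
  ]
}}

```text
clock: 3.6
position: [0.4992, -0.0994, 0.448]
ee_rot: [2.222, 2.22, 0.0]
force: [0.1, 0.3, -0.3]
width: 0.999
gripper_force: 0.0
```

```bash
cat > b.py <<'E'
from h import *
import sys,pickle
s=arm.observe(); print(s["clock"],s["position"],R.from_rotvec(s["ee_rot"]).as_matrix()[:,:2].T,s["joints"],s["force"],s["width"])
w=arm.get_image("wrist"); save(w,sys.argv[1]); print(w["T"])
for l in sys.argv[2:]:
    r=arm.place_of(l,w)
    print(l,[(px(q["centre"]).round(1),round(q["conf"],2)) for q in r[:3]])
w2=dict(w); pickle.dump(w2,open(f"pics/{sys.argv[1]}.pkl","wb"))
E
python3 b.py w1 nest drawer_handle press lever_grip lever_mark vial_rack empty_rack platen
```

```text
3.6 [ 0.4992 -0.0994  0.448 ] [[ 0.0006  1.     -0.0004]
 [ 1.     -0.0006  0.0006]] [ 0.5043  0.1846 -0.5149  1.3469  0.0911  1.6327  0.0018] [ 0.0726  0.3171 -0.2676] 0.9990723278887678
[[ 1.     -0.0005  0.0004  0.4989]
 [-0.0004 -0.9502 -0.3116 -0.015 ]
 [ 0.0005  0.3116 -0.9502  0.6325]
 [ 0.      0.      0.      1.    ]]
nest [(array([327.7, 116.2]), 0.8)]
drawer_handle [(array([286.2, 125.5]), 0.83), (array([395.3, 110.5]), 0.16)]
press [(array([385.7, 108.8]), 0.97), (array([329.8, 245.1]), 0.39)]
lever_grip [(array([422.3, 226.6]), 0.72), (array([329.3, 114.8]), 0.31)]
lever_mark []
vial_rack []
empty_rack []
platen [(array([393.5, 109. ]), 0.85)]
```

View pics/w1.png

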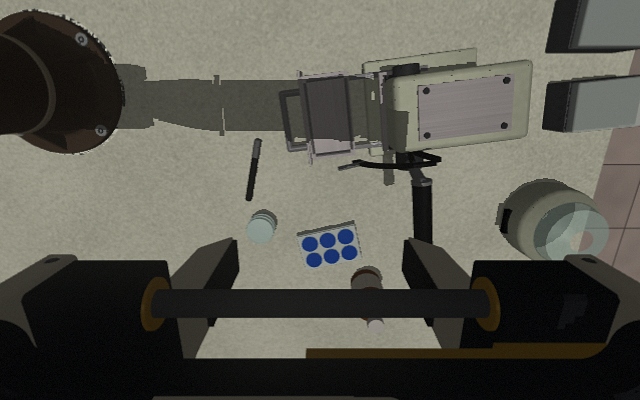

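```bash
python3 - <<'E'
from h import *; import pickle
w=pickle.load(open("pics/w1.pkl","rb"))
n=atz(w,(327.7,116.2),.038);h=atz(w,(286.2,125.5),.03);p=atz(w,(385.7,108.8),0);g=atz(w,(422.3,226.6),.291)
print(n,h,p,g); print(np.arctan2((p-h)[1],(p-h)[0]),np.linalg.norm((n-h)[:2]),np.linalg.norm((p-n)[:2]))
t=arm.get_image("top"); s=arm.get_image("side")
print("rack",tri([(t,(221,178)),(s,(397,195))]), atz(t,(221,178),.042), atz(s,(397,195),.035))
for im in(t,s):
  for l in("vial_rack","empty_rack"):
    r=arm.trace(l,im); 
    for q in r[:3]:
        m=q["region"].astype(np.uint8);c=cv2.minAreaRect(cv2.findNonZero(m));print(l,q["conf"],px(q["centre"]),c)
        print(np.array([atz(im,x,.035)[:2] for x in cv2.boxPoints(c)]).tolist())
E
```

```text
[ 0.5132 -0.052   0.038 ] [ 0.4361 -0.0692  0.03  ] [ 0.6257 -0.0406  0.    ] [ 0.6188 -0.1616  0.291 ]
0.14999544153682015 0.07897010982317831 0.11309643008544158
rack (array([0.5937, 0.3196, 0.0379]), [5.371682140133282, 5.371682140133279]) [0.5881 0.3157 0.042 ] [0.5964 0.3279 0.035 ]
vial_rack 0.91 [220.608 178.2  ] ((220.6951446533203, 178.31317138671875), (20.147865295410156, 38.00089645385742), 76.50426483154297)
[[0.6080423786443239, 0.3861339718783891], [0.6343866740777521, 0.2662505748409619], [0.5690220215150219, 0.2508796922320532], [0.5431196628000456, 0.36996991556498726]]
vial_rack 0.63 [332.608 158.32 ] ((333.1216125488281, 163.229736328125), (125.10762786865234, 56.7176513671875), 80.53767395019531)
[[0.8269847694139709, 0.07317324669464281], [0.8547673052090403, -0.11488717178271013], [0.43887579300733526, -0.1646116559089986], [0.41394937477791843, 0.015279904870315242]]
vial_rack 0.51 [333.568 164.92 ] ((334.1473388671875, 166.90853881835938), (3.975100517272949, 38.79058074951172), 80.78897094726562)
[[0.6144269595700675, 0.01248344139696747], [0.6318288338003991
[... 333 characters left out ...]
0.4058962106961236, 0.21898232209817606], [0.39487688167804486, 0.3415457331377715]]
vial_rack 0.97 [395.072 198.6  ] ((395.56756591796875, 197.5946044921875), (20.385475158691406, 31.893404006958008), 9.462322235107422)
[[0.5873576227978434, 0.22714808146178733], [0.5402719495413079, 0.3935676064404282], [0.6078404117929128, 0.4051559858290209], [0.6489590591423504, 0.23920092474773502]]
empty_rack 0.92 [349.824 190.52 ] ((346.0700378417969, 191.5382080078125), (20.4310245513916, 32.641754150390625), 28.610462188720703)
[[0.4137730878316698, 0.20210089055768388], [0.3889042223150113, 0.37183170684817834], [0.4680690699220996, 0.34538809354551636], [0.48630018653544493, 0.18212946947734576]]
```

The wrist view shows the drawer nest at (328,116), the handle at (288,120), the lever grip at (422,205) and a quadrant with a pin at about (345,167). The press is yawed about +0.15 rad. Next I'll look at the filled rack from close up.

{"method": "carry_out", "body": {
  "claw": [9.18,9.18,9.18,9.18,9.18,9.18,9.18,9.18,9.18,9.18,9.18,9.18,9.18,9.18,9.18],
  "delta_pos": [
    [4.4,0.8,0],
    [4.4,0.8,0],
    [4.4,0.8,0],
    [4.4,0.8,1],
    [4.4,0.8,1],
    [4.4,0.8,1],
    [4.4,0.8,1],
    [4.4,0.8,1],
    [4.4,0.8,1],
    [4.4,0.8,1],
    [4.4,0.8,1],
    [0,0,1],
    [0,0,1],
    [0,0,0],
    [0,0,0]
  ],
  "angular": [
    [0,0,0],
    [0,0,0],
    [0,0,0],
    [0,0,0],
    [0,0,0],
    [0,0,0],
    [0,0,0],
    [0,0,0],
    [0,0,0],
    [0,0,0],
    [0,0,0],
    [0,0,-0.11],
    [0,0,-0.11],
    [0,0,0],
    [0,0,0]
  ]
}}

```text
clock: 5.85
position: [0.587, 0.3827, 0.3478]
ee_rot: [-1.969, -2.448, 0.0]
force: [0.3, 0.0, 1.0]
width: 1.001
gripper_force: 0.0
```

```bash
cat > c.py <<'E'
from h import *; import pickle,sys
s=arm.observe(); print(s["clock"],s["position"],R.from_rotvec(s["ee_rot"]).as_matrix()[:,0])
w=arm.get_image("wrist"); save(w,sys.argv[1]); 
q=arm.place_of("vial_rack",w)[:2]; print([(px(a["centre"]).round(1),a["conf"],atz(w,px(a["centre"]),0)) for a in q])
r=arm.trace("vial_rack",w)
for a in r[:2]:
    m=a["region"].astype(np.uint8);c=cv2.minAreaRect(cv2.findNonZero(m));print(a["conf"],px(a["centre"]),c)
    print(np.array([atz(w,x,.03)[:2] for x in cv2.boxPoints(c)]))
pickle.dump((dict(w),r[0]["region"],px(q[0]["centre"])),open(f"pics/{sys.argv[1]}.pkl","wb"))
E
python3 c.py w2
```

```text
5.85 [0.587  0.3827 0.3478] [-0.2145  0.9767 -0.    ]
[(array([317.1, 179.8]), 0.82, array([0.5935, 0.3271, 0.    ])), (array([219. , 104.3]), 0.45, array([0.4123, 0.416 , 0.    ]))]
0.66 [314.496 179.32 ] ((317.0, 182.5), (73.0, 36.0), 90.0)
[[0.5524 0.3827]
 [0.6081 0.395 ]
 [0.6366 0.2738]
 [0.5766 0.2606]]
0.63 [293.12 337.6 ] ((287.0, 338.0), (40.0, 182.0), 90.0)
[[ 0.4242  0.0194]
 [ 0.7632  0.0939]
 [ 0.7891  0.0013]
 [ 0.4335 -0.0768]]
```

View pics/w2.png

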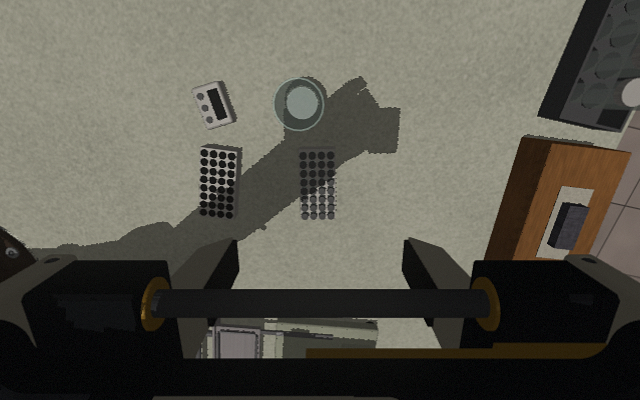

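The filled rack is at (318,185), square to the tool. The beaker lies beyond its far end and the empty rack is clear to the left. I'll drop lower for a second view.

{"method": "carry_out", "body": {
  "claw": [9.18,9.18,9.18,9.18,9.18],
  "delta_pos": [
    [-1.4,-0.1,3.7],
    [-1.4,-0.1,3.7],
    [-1.4,-0.2,3.7],
    [-1.3,-0.2,3.7],
    [0,0,0]
  ],
  "angular": [
    [0,0,0],
    [0,0,0],
    [0,0,0],
    [0,0,0],
    [0,0,0]
  ]
}}

```text
clock: 6.5
position: [0.5922, 0.323, 0.1951]
ee_rot: [-1.969, -2.447, 0.013]
force: [-0.2, -2.0, -0.7]
width: 0.998
gripper_force: 0.0
```

```bash
python3 c.py w3; python3 - <<'E'
from h import *; import pickle
L=[pickle.load(open(f"pics/w{i}.pkl","rb")) for i in(2,3)]
print(tri([(a[0],a[2]) for a in L]))
P=[]
for w,m,_ in L:
    c=cv2.moments(m.astype(np.uint8),True); P.append((w,(c["m10"]/c["m00"],c["m01"]/c["m00"])))
print(tri(P))
w,m,_=L[1]; ys,xs=np.nonzero(m); 
pts=np.array([atz(w,(x,y),.03)[:2] for x,y in cv2.convexHull(np.c_[xs,ys].astype(np.int32))[:,0]],np.float32)
print(cv2.minAreaRect(pts*1000))
E
```

```text
6.5 [0.5922 0.323  0.1951] [-0.2139  0.9768 -0.0052]
[(array([321.6, 163.1]), 0.88, array([0.5914, 0.3274, 0.    ]))]
0.95 [323.712 163.8  ] ((323.0, 167.0), (106.0, 54.0), 90.0)
[[0.5519 0.3799]
 [0.6083 0.3922]
 [0.638  0.2737]
 [0.5752 0.2598]]
(array([0.5921, 0.3292, 0.0085]), [1.0444302985759077, 1.0444302985760126])
(array([0.5933, 0.3312, 0.0278]), [0.10885765306029455, 0.10885765306038969])
((594.178466796875, 326.6971130371094), (59.57191467285156, 122.59944152832031), 13.29671859741211)
```

View pics/w3.png

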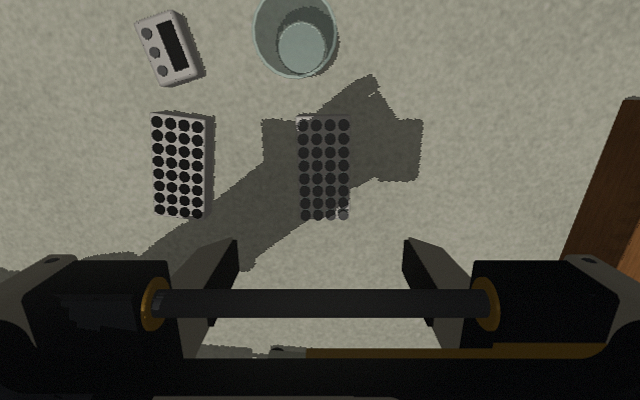

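```bash
python3 - <<'E'
import cv2,numpy as np
a=cv2.imread("pics/w2.png")[135:230,190:350];b=cv2.imread("pics/w3.png")[100:230,140:370]
a=cv2.resize(a,(480,285),interpolation=2);b=cv2.resize(b,(480,271),interpolation=2)
cv2.imwrite("pics/c1.png",np.clip(np.vstack([a,b])*1.6,0,255).astype(np.uint8))
E
```

```text
(no output)
```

View pics/c1.png

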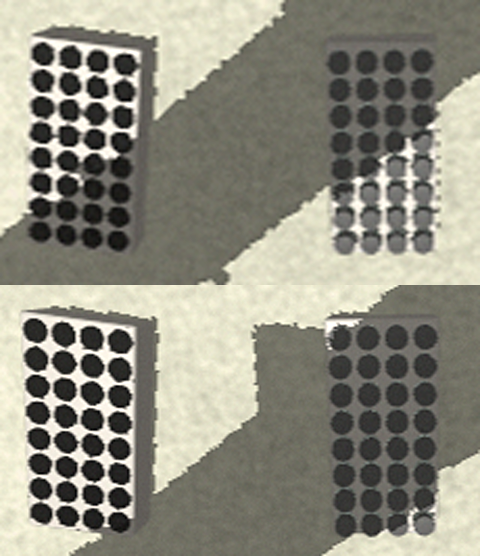

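The crop shows grey caps on the right-hand rack, so that is the filled one. The left rack has open holes. The last reading may have been mid-motion, so I'll take a fresh one.

```bash
cat > o.py <<'E'
from h import *
s=arm.observe(); print(s["clock"],s["position"],R.from_rotvec(s["ee_rot"]).as_matrix()[:,:2].T,s["dq"],s["force"],s["width"],s["gripper_force"])
E
python3 o.py
```

```text
6.65 [0.5935 0.3297 0.2023] [[-0.2177  0.976   0.002 ]
 [ 0.976   0.2177  0.0026]] [-0.0117 -0.0128 -0.0111 -0.017  -0.0015 -0.0059  0.0013] [-0.0919  0.7359  1.1369] 1.002648829219034 0.0
```

{"method": "carry_out", "body": {
  "claw": [9.18,9.18,9.18,9.18,9.18,9.18,9.18,9.18,9.18,9.18,9.18,9.18],
  "delta_pos": [
    [0,0,2.4],
    [0,0,2.4],
    [0,0,2.4],
    [0,0,2.4],
    [0,0,2.4],
    [0,0,2.4],
    [0,0,1.5],
    [0,0,1],
    [0,0,0.6],
    [0,0,0.3],
    [0,0,0],
    [0,0,0]
  ],
  "angular": [
    [0,0,0],
    [0,0,0],
    [0,0,0],
    [0,0,0],
    [0,0,0],
    [0,0,0],
    [0,0,0],
    [0,0,0],
    [0,0,0],
    [0,0,0],
    [0,0,0],
    [0,0,0]
  ]
}}

```text
clock: 7.85
position: [0.5933, 0.3284, 0.0225]
ee_rot: [1.964, 2.451, 0.002]
force: [-1.0, -1.1, 0.0]
width: 1.002
gripper_force: 0.0
```

{"method": "carry_out", "body": {
  "claw": [9.18,9.18,9.18,5.4,5.4,5.4,5.4,5.4,5.4,5.4],
  "delta_pos": [
    [0,0,0.6],
    [0,0,0.5],
    [0,0,0],
    [0,0,0],
    [0,0,0],
    [0,0,0],
    [0,0,0],
    [0,0,0],
    [0,0,0],
    [0,0,0]
  ],
  "angular": [
    [0,0,0],
    [0,0,0],
    [0,0,0],
    [0,0,0],
    [0,0,0],
    [0,0,0],
    [0,0,0],
    [0,0,0],
    [0,0,0],
    [0,0,0]
  ],
  "force": 25
}}

```text
clock: 8.85
position: [0.5934, 0.3281, 0.0108]
ee_rot: [1.964, 2.451, 0.001]
force: [1.7, -0.1, -0.9]
width: 0.59
gripper_force: 0.8
```

{"method": "carry_out", "body": {
  "claw": [3,3,3,3,3],
  "delta_pos": [
    [0,0,0],
    [0,0,0],
    [0,0,0],
    [0,0,0],
    [0,0,0]
  ],
  "angular": [
    [0,0,0],
    [0,0,0],
    [0,0,0],
    [0,0,0],
    [0,0,0]
  ]
}}

```text
clock: 9.35
position: [0.5931, 0.328, 0.0108]
ee_rot: [1.964, 2.451, 0.0]
force: [1.9, -0.0, 0.2]
width: 0.581
gripper_force: 25.0
```

```bash
python3 b.py w4 vial_rack
```

```text
9.35 [0.5931 0.328  0.0108] [[-0.218   0.9759 -0.0001]
 [ 0.9759  0.218   0.0003]] [-0.2181  0.7877 -0.6021  1.5734  0.5186  0.9446 -0.7724] [ 1.8898 -0.0175  0.191 ] 0.5806808054011814
[[ 0.9759  0.2073  0.068   0.5744]
 [ 0.2182 -0.9275 -0.3037  0.4103]
 [ 0.0002  0.3112 -0.9504  0.1953]
 [ 0.      0.      0.      1.    ]]
vial_rack [(array([319.7, 229.5]), 0.75)]
```

View pics/w4.png

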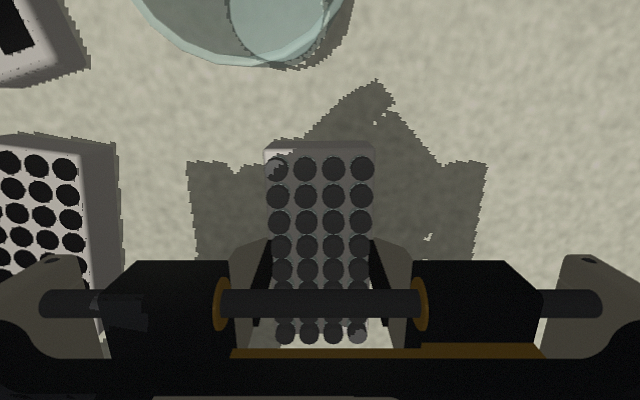

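```bash
python3 - <<'E'
from h import *; import pickle
w=pickle.load(open("pics/w4.pkl","rb"))
x=np.array([-.218,.9759,0]);c=np.array([.5931,.328,0])
for p,z in [((319,142),0),((319,152),.03),((319,346),.03),((277,169),.042),((362,169),.042),((286,332),.042),((357,332),.042),((319.7,229.5),0)]:
    d=atz(w,p,z)-c; print(p,z,d@x,d@np.array([.9759,.218,0]))
t=arm.get_image("top");s=arm.get_image("side")
for k in range(2):
  for l in("nest","drawer_handle","press"):
    for im in(t,s):
      r=arm.place_of(l,im); 
      if r: print(l,atz(im,px(r[0]["centre"]),{"nest":.038,"drawer_handle":.03,"press":0}[l])[:2])
  break
E
```

```text
(319, 142) 0 0.05694827809950681 -0.0009224744082163196
(319, 152) 0.03 0.05594236448030427 -0.0008337756559800118
(319, 346) 0.03 -0.0704559900997373 -0.0009422972062744714
(277, 169) 0.042 0.049552359623348724 -0.021599296803464618
(362, 169) 0.042 0.04955792475439112 0.020488539625023408
(286, 332) 0.042 -0.048940038308845996 -0.02041571479726097
(357, 332) 0.042 -0.048937988096734476 0.021599199246807317
(319.7, 229.5) 0 -0.0014723673317129117 -0.0005027217752464436
nest [ 0.5172 -0.0614]
nest [ 0.5035 -0.0494]
drawer_handle [ 0.4339 -0.0638]
drawer_handle [ 0.43   -0.0632]
press [ 0.6209 -0.0399]
press [ 0.6269 -0.0371]
```

The rack is held with 25 N and centred between the pads. There is a clearance problem, though. The gripper body is 190 mm long along the closing line, and at the seating height it would reach about 95 mm towards the press head. The head is only about 80–90 mm from the nest centre. So I'll let go of the rack, pull the drawer out to its limit (0.125), and then carry the rack over.

{"method": "carry_out", "body": {
  "claw": [9.18,9.18,9.18,9.18,9.18,9.18,9.18,9.18,9.18,9.18,9.18,9.18,9.18,9.18,9.18,9.18,9.18,9.18,9.18],
  "delta_pos": [
    [0,0,0],
    [0,0,0],
    [0,0,0],
    [0,0,-3],
    [0,0,-4.2],
    [0,0,-4.2],
    [0,0,-4.2],
    [0,0,-4.2],
    [0,0,-4.2],
    [-3.7,-2.4,0],
    [-3.7,-2.4,0],
    [-3.7,-2.4,0],
    [-3.7,-2.4,0],
    [-3.7,-2.4,0],
    [-3.7,-2.4,0],
    [-3.7,-2.4,0],
    [-3.7,-2.4,0],
    [0,0,0],
    [0,0,0]
  ],
  "angular": [
    [0,0,0],
    [0,0,0],
    [0,0,0],
    [0,0,0],
    [0,0,0],
    [0,0,0],
    [0,0,0],
    [0,0,0],
    [0,0,0],
    [0,0,0],
    [0,0,0],
    [0,0,0],
    [0,0,0],
    [0,0,0],
    [0,0,0],
    [0,0,0],
    [0,0,0.068],
    [0,0,0],
    [0,0,0]
  ]
}}

```text
clock: 11.75
position: [0.4697, -0.0036, 0.2508]
ee_rot: [2.049, 2.381, -0.001]
force: [0.0, 1.1, 0.4]
width: 0.999
gripper_force: 0.0
```

```bash
python3 b.py w5 nest drawer_handle press lever_mark; python3 - <<'E'
from h import *; import pickle
w=pickle.load(open("pics/w5.pkl","rb"))
for l,z in(("nest",.038),("drawer_handle",.03),("press",0),("platen",.098),("lever_mark",.221)):
    for q in arm.place_of(l,w)[:1]: print(l,q["conf"],atz(w,px(q["centre"]),z))
E
```

```text
11.75 [ 0.4697 -0.0036  0.2508] [[-0.1492  0.9888 -0.0005]
 [ 0.9888  0.1492 -0.0001]] [ 0.4989  0.2121 -0.7112  1.8134  0.1503  1.1706 -0.1103] [0.0473 1.0801 0.417 ] 0.9993993388221016
[[ 0.9888  0.1419  0.0463  0.4569]
 [ 0.1492 -0.9396 -0.3082  0.0798]
 [-0.0002  0.3116 -0.9502  0.4353]
 [ 0.      0.      0.      1.    ]]
nest [(array([346.7, 203.6]), 0.56)]
drawer_handle [(array([289.3, 202.5]), 0.6)]
press [(array([423.9, 197.5]), 0.89), (array([323. , 349.7]), 0.39)]
lever_mark []
nest 0.56 [ 0.5123 -0.0507  0.038 ]
drawer_handle 0.6 [ 0.4362 -0.0634  0.03  ]
press 0.89 [ 0.6264 -0.0374 -0.    ]
platen 0.97 [ 0.6263 -0.0444  0.098 ]
```

View pics/w5.png

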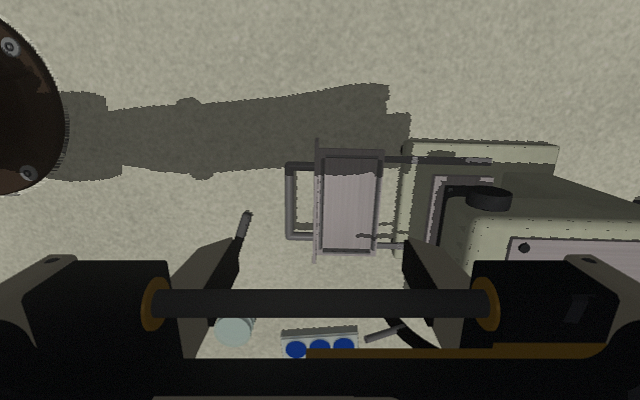

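The drawer's yaw of 0.15 matches the tool. The handle bar is at column 290, the front plate at column 315 and the nest floor at columns 323–380. I'll turn the tool 90°, put the shut fingers into the bow between bar and plate, and pull the drawer to its limit.

{"method": "carry_out", "body": {
  "claw": [0,0,0,0,0,0,0,0,0,0,0,0,0,0,0],
  "delta_pos": [
    [-2.7,-1.1,0],
    [-2.7,-1.2,0],
    [0,0,1.6],
    [0,0,1.6],
    [0,0,1.6],
    [0,0,1.6],
    [0,0,1.6],
    [0,0,1.6],
    [0,0,1.6],
    [0,0,1.6],
    [0,0,1.6],
    [0,0,1.6],
    [0,0,2],
    [0,0,0],
    [0,0,0]
  ],
  "angular": [
    [0,0,0],
    [0,0,0],
    [0,0,-0.143],
    [0,0,-0.143],
    [0,0,-0.143],
    [0,0,-0.143],
    [0,0,-0.143],
    [0,0,-0.143],
    [0,0,-0.143],
    [0,0,-0.143],
    [0,0,-0.143],
    [0,0,-0.143],
    [0,0,-0.141],
    [0,0,0],
    [0,0,0]
  ]
}}

```text
clock: 13.75
position: [0.4555, -0.0593, 0.0709]
ee_rot: [0.233, -3.132, -0.001]
force: [-0.1, -0.0, -0.1]
width: 0.006
gripper_force: 0.0
```

```bash
python3 b.py w6 drawer_handle nest; python3 - <<'E'
from h import *; import pickle
w=pickle.load(open("pics/w6.pkl","rb"))
for l,z in(("nest",.038),("drawer_handle",.03),):
    for q in arm.place_of(l,w)[:1]: print(l,q["conf"],atz(w,px(q["centre"]),z))
E
```

```text
13.75 [ 0.4555 -0.0593  0.0709] [[-0.989  -0.1477  0.0006]
 [-0.1477  0.989   0.0008]] [ 0.697   0.491  -0.8936  2.0625  0.5213  0.8277  1.2137] [-0.0988 -0.0156 -0.1248] 0.006462009492339397
[[-0.1479  0.9403  0.3066  0.3716]
 [ 0.989   0.1404  0.0463 -0.0724]
 [ 0.0005  0.3101 -0.9507  0.2554]
 [ 0.      0.      0.      1.    ]]
drawer_handle [(array([318.9, 187. ]), 0.8), (array([  6.5, 226.8]), 0.39)]
nest []
drawer_handle 0.8 [ 0.4356 -0.0636  0.03  ]
```

View pics/w6.png

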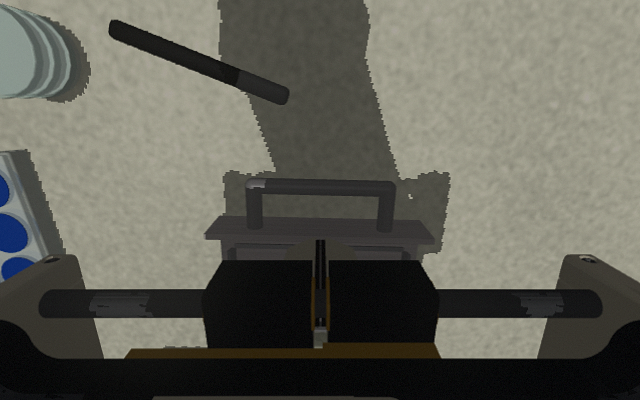

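The handle bar is at (320,187) and the plate is behind it. The fingers are about 20 mm behind the bar axis, so they are well inside the bow. I'll lower and pull.

{"method": "carry_out", "body": {
  "claw": [0,0,0,0,0,0,0,0],
  "delta_pos": [
    [0,0,1.7],
    [0,0,1.7],
    [0,0,1.6],
    [0,0,0],
    [0.5,0,0],
    [0.5,0,0],
    [0.5,0,0],
    [0,0,0]
  ],
  "angular": [
    [0,0,0],
    [0,0,0],
    [0,0,0],
    [0,0,0],
    [0,0,0],
    [0,0,0],
    [0,0,0],
    [0,0,0]
  ]
}}

```text
clock: 14.8
position: [0.44, -0.0623, 0.0212]
ee_rot: [0.238, -3.133, 0.001]
force: [-0.1, -0.4, 0.1]
width: 0.001
gripper_force: 0.0
```

{"method": "carry_out", "body": {
  "claw": [0,0,0],
  "delta_pos": [
    [0.3,0,0],
    [0.2,0,0],
    [0,0,0]
  ],
  "angular": [
    [0,0,0],
    [0,0,0],
    [0,0,0]
  ]
}}

```text
clock: 15.1
position: [0.4355, -0.0628, 0.0207]
ee_rot: [0.238, -3.132, 0.0]
force: [0.1, -0.0, -0.4]
width: 0.003
gripper_force: 0.0
```

{"method": "carry_out", "body": {
  "claw": [0,0,0],
  "delta_pos": [
    [0.2,0,0],
    [0.2,0,0],
    [0,0,0]
  ],
  "angular": [
    [0,0,0],
    [0,0,0],
    [0,0,0]
  ]
}}

```text
clock: 15.4
position: [0.4315, -0.0633, 0.0206]
ee_rot: [0.239, -3.132, 0.0]
force: [0.0, 0.1, 0.4]
width: 0.003
gripper_force: 0.0
```

{"method": "carry_out", "body": {
  "claw": [0,0],
  "delta_pos": [
    [0.2,0,0],
    [0,0,0]
  ],
  "angular": [
    [0,0,0],
    [0,0,0]
  ]
}}

```text
clock: 15.6
position: [0.4295, -0.0636, 0.0206]
ee_rot: [0.239, -3.132, 0.0]
force: [-0.1, -0.4, -0.3]
width: 0.005
gripper_force: 0.0
```

```bash
python3 b.py w7 drawer_handle; python3 - <<'E'
from h import *; import pickle
w=pickle.load(open("pics/w7.pkl","rb"))
for q in arm.place_of("drawer_handle",w)[:1]: print(q["conf"],atz(w,px(q["centre"]),.03))
E
```

```text
15.6 [ 0.4295 -0.0636  0.0206] [[-0.9885 -0.1515  0.0003]
 [-0.1515  0.9885 -0.    ]] [ 0.6585  0.5319 -0.8264  2.1663  0.6214  0.6956  1.1266] [-0.1476 -0.3668 -0.3146] 0.004998837448082048
[[-0.1517  0.9396  0.3069  0.3457]
 [ 0.9884  0.1443  0.0467 -0.0769]
 [-0.0004  0.3104 -0.9506  0.2052]
 [ 0.      0.      0.      1.    ]]
drawer_handle []
```

```bash
python3 - <<'E'
from h import *; import pickle
w=pickle.load(open("pics/w7.pkl","rb"))
t=arm.get_image("top");s=arm.get_image("side"); save(s,"s1")
for l,z in(("drawer_handle",.03),("nest",.038)):
  for im in(t,s):
    for q in arm.place_of(l,im)[:1]: print(l,q["conf"],px(q["centre"]),atz(im,px(q["centre"]),z))
a=w["frame"]; a=np.clip(a*1.5,0,255).astype(np.uint8)
b=cv2.resize(s["frame"][180:330,200:440],(640,400)); b=np.clip(b*1.3,0,255).astype(np.uint8)
cv2.imwrite("pics/c2.png",cv2.resize(np.vstack([a[60:300],b]),(600,600))[:,:,::-1])
E
```

```text
drawer_handle 0.61 [335.68 224.  ] [ 0.4304 -0.0501  0.03  ]
drawer_handle 0.58 [294.784 256.8  ] [ 0.4398 -0.064   0.03  ]
nest 0.38 [402.688 241.6  ] [ 0.3683 -0.2603  0.038 ]
nest 0.79 [316.608 263.   ] [ 0.5098 -0.0654  0.038 ]
```

View pics/c2.png

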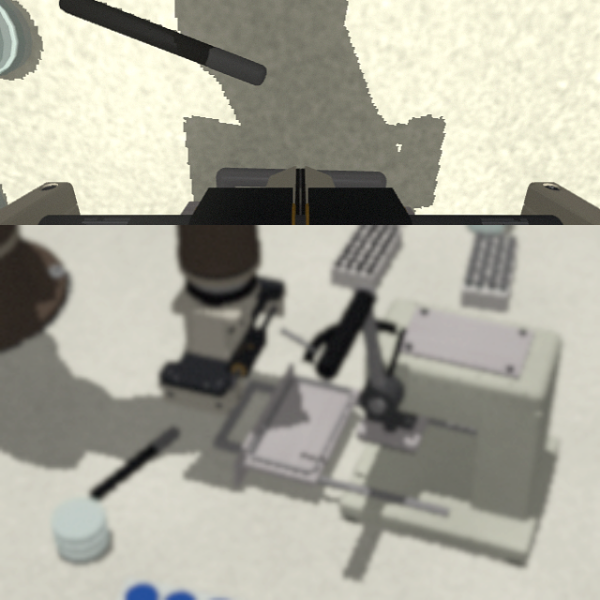

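```bash
python3 - <<'E'
from h import *; import pickle
for n in("w6","w7"):
    w=pickle.load(open(f"pics/{n}.pkl","rb")); c=np.array(w["T"])[:3,3]
    g=w["frame"].mean(2); col=slice(255,285) if n=="w6" else slice(240,260)
    print(n,(g[150:290,col].mean(1)).round(0).astype(int)[::2].tolist())
    for r in (180,187,194,240,249,258): print(r,atz(w,(320,r),.03)[:2])
E
```

```text
w6 [105, 112, 108, 108, 113, 112, 119, 119, 117, 121, 121, 83, 74, 73, 47, 55, 58, 61, 75, 45, 44, 42, 59, 66, 65, 66, 65, 64, 64, 64, 64, 64, 65, 62, 51, 51, 51, 49, 51, 51, 52, 52, 51, 58, 57, 56, 61, 40, 51, 52, 62, 60, 59, 60, 60, 21, 12, 12, 12, 11, 12, 11, 11, 12, 11, 11, 11, 10, 10, 10]
180 [ 0.4302 -0.0636]
187 [ 0.4355 -0.0628]
194 [ 0.4408 -0.062 ]
240 [ 0.4782 -0.0564]
249 [ 0.4859 -0.0553]
258 [ 0.4938 -0.0541]
w7 [80, 80, 81, 82, 81, 81, 80, 87, 100, 99, 98, 103, 107, 119, 116, 114, 121, 122, 123, 139, 141, 115, 79, 79, 80, 80, 79, 79, 79, 79, 78, 78, 79, 78, 78, 77, 77, 76, 76, 78, 78, 75, 73, 75, 75, 42, 46, 49, 48, 50, 52, 49, 46, 46, 46, 24, 14, 14, 15, 14, 14, 13, 14, 14, 14, 14, 13, 13, 13, 13]
180 [ 0.3912 -0.07  ]
187 [ 0.3953 -0.0693]
194 [ 0.3995 -0.0687]
240 [ 0.4285 -0.0643]
249 [ 0.4345 -0.0633]
258 [ 0.4407 -0.0624]
```

```bash
python3 - <<'E'
from h import *; import pickle
w=pickle.load(open("pics/w7.pkl","rb")); s=arm.observe(); Rm=R.from_rotvec(s["ee_rot"]).as_matrix(); p=np.array(s["position"])
print(s["clock"],p)
for d in [(0,0,0),(.0095,0,0),(-.0095,0,0),(.0095,0,-.02),(.0155,0,-.01),(.0095,0,-.04)]:
    print(d, proj(w,[p+Rm@np.array(d)]))
g=w["frame"].mean(2)
for c in (290,300,310,314,320,326,330,340): print(c,g[225:290:3,c].astype(int).tolist())
print("w7 bar cols at row 250", g[250,200:440:8].astype(int).tolist())
E
```

```text
16.05 [ 0.4299 -0.0635  0.0207]
(0, 0, 0) [[320.8144 235.8036]]
(0.0095, 0, 0) [[320.8268 222.004 ]]
(-0.0095, 0, 0) [[320.8023 249.2074]]
(0.0095, 0, -0.02) [[320.8953 235.3945]]
(0.0155, 0, -0.01) [[320.8681 219.0455]]
(0.0095, 0, -0.04) [[320.9799 251.9523]]
290 [75, 77, 77, 81, 80, 40, 46, 49, 57, 59, 60, 59, 8, 13, 17, 11, 13, 15, 12, 8, 12, 9]
300 [74, 75, 77, 76, 81, 46, 59, 57, 58, 56, 60, 57, 11, 8, 13, 11, 14, 10, 12, 11, 10, 11]
310 [74, 78, 76, 75, 72, 58, 58, 57, 59, 59, 57, 58, 12, 10, 15, 14, 14, 12, 10, 9, 10, 13]
314 [74, 72, 75, 75, 63, 59, 59, 59, 60, 60, 62, 53, 51, 49, 46, 47, 46, 44, 32, 28, 35, 33]
320 [82, 81, 80, 79, 81, 38, 24, 28, 28, 29, 27, 30, 42, 46, 43, 41, 42, 40, 29, 33, 30, 33]
326 [82, 79, 74, 71, 59, 59, 59, 62, 61, 61, 62, 53, 52, 45, 45, 46, 42, 42, 31, 32, 30, 32]
330 [82, 77, 79, 79, 77, 59, 57, 58, 58, 57, 58, 58, 8, 10, 12, 11, 9, 12, 9, 9, 12, 11]
340 [76, 78, 77, 76, 75, 78, 58, 58, 56, 60, 57, 57, 9, 10, 12, 13, 12, 8, 8, 9, 9, 10]
w7 bar cols at row 250 [154, 76, 82, 81, 47, 53, 51, 52, 51, 54, 57, 55, 57, 59, 58, 30, 58, 57, 57, 59, 47, 49, 49, 45, 45, 50, 46, 82, 82, 78]
```

```bash
python3 - <<'E'
from h import *
s=arm.get_image("side"); o=arm.observe(); p=np.array(o["position"]); u=np.array([.9888,.149,0]);v=np.array([-.149,.9888,0])
def c(q): q=proj(s,[q])[0]; return ((q-[200,180])*[640/240,400/150]*[600/640,600/640]+[0,225]).round()
print("tcp",c(p),"tcp top",c(p+[0,0,.066]))
for x in(.414,.4345):
    h=np.array([x,-.0635,.03])
    print(x,c(h-.05*v),c(h+.05*v),c(h))
print(o["force"],o["joint_efforts"])
E
```

```text
tcp [230. 420.] tcp top [227. 376.]
0.414 [200. 440.] [234. 381.] [217. 410.]
0.4345 [216. 446.] [249. 386.] [233. 415.]
[-0.529  -0.3297  0.0397] [ -0.0008 -50.4479 -10.1751 -18.0549   0.0096   0.0904   0.    ]
```

All ten pictures are used. The evidence says the real fingertips end about 20 mm short of the reported TCP:
- The fingers occlude the bar and passed over it without force.
- On the rack they closed to 53–54 mm, which is the cap field and not the 60 mm block.

I'll go back behind the bar, descend further while watching the force, and pull.

{"method": "carry_out", "body": {
  "claw": [0,0,0,0,0,0,0,0],
  "delta_pos": [
    [0,0,-2],
    [-1.4,0,0],
    [-1.2,0,0],
    [0,0,1],
    [0,0,1],
    [0,0,1],
    [0,0,0.7],
    [0,0,0]
  ],
  "angular": [
    [0,0,0],
    [0,0,0],
    [0,0,0],
    [0,0,0],
    [0,0,0],
    [0,0,0],
    [0,0,0],
    [0,0,0]
  ]
}}

```text
clock: 16.9
position: [0.4543, -0.0595, 0.0024]
ee_rot: [0.239, -3.13, -0.001]
force: [0.3, -0.1, -0.4]
width: 0.004
gripper_force: 0.0
```

```bash
python3 - <<'E'
from h import *; import pickle
w=pickle.load(open("pics/w4.pkl","rb")); print(w["mtx"],w["dist"]); g=w["frame"].mean(2)
print([ (c,g[225:330:5,c].astype(int).tolist()) for c in (240,255,262,268,272)])
s=arm.observe(); print(s["position"],s["force"])
E
```

```text
[[316.0421   0.     320.0449]
 [  0.     316.0421 198.5267]
 [  0.       0.       1.    ]] [0.0037 0.     0.     0.     0.    ]
[(240, [82, 81, 83, 80, 75, 61, 65, 63, 63, 63, 61, 61, 62, 24, 24, 22, 29, 27, 25, 60, 56]), (255, [82, 82, 79, 77, 63, 62, 59, 63, 61, 64, 12, 10, 8, 28, 25, 25, 26, 26, 27, 10, 9]), (262, [84, 79, 80, 62, 63, 60, 19, 13, 12, 14, 13, 10, 11, 24, 25, 24, 26, 25, 27, 80, 78]), (268, [48, 76, 78, 9, 12, 16, 14, 13, 17, 13, 6, 10, 18, 24, 24, 28, 26, 27, 26, 80, 79]), (272, [37, 37, 84, 29, 36, 38, 27, 26, 20, 24, 25, 79, 74, 23, 24, 25, 28, 27, 25, 80, 76])]
[ 0.4543 -0.0595  0.0024] [ 0.257  -0.0947 -0.4368]
```

{"method": "carry_out", "body": {
  "claw": [0,0,0,0],
  "delta_pos": [
    [0,0,0.4],
    [0.5,0,0],
    [0.5,0,0],
    [0.3,0,0]
  ],
  "angular": [
    [0,0,0],
    [0,0,0],
    [0,0,0],
    [0,0,0]
  ]
}}

```text
clock: 17.3
position: [0.4426, -0.0615, 0.0]
ee_rot: [-0.239, 3.132, 0.0]
force: [1.5, 1.8, -0.8]
width: 0.005
gripper_force: 1.1
```

```bash
cat > d.py <<'E'
from h import *
s=arm.observe(); print(s["position"],s["force"])
w=arm.get_image("wrist"); g=cv2.GaussianBlur(w["frame"],(3,3),0).mean(2)
for r in (185,205,225,235,245): print(r,atz(w,(320,r),.03)[:2])
print(g[150:265:3,262].astype(int).tolist())
print([(px(q["centre"]).round(),q["conf"],atz(w,px(q["centre"]),.03)) for q in arm.place_of("drawer_handle",w)])
E
python3 d.py
```

```text
[ 0.4426 -0.0615  0.    ] [ 1.5239  1.7838 -0.8015]
185 [ 0.4014 -0.0683]
205 [ 0.412  -0.0667]
225 [ 0.4231 -0.065 ]
235 [ 0.4288 -0.0641]
245 [ 0.4346 -0.0632]
[82, 84, 84, 84, 81, 79, 81, 85, 86, 82, 81, 83, 81, 80, 80, 82, 81, 79, 80, 83, 80, 79, 68, 47, 51, 50, 56, 51, 48, 45, 81, 79, 83, 81, 82, 81, 80, 16, 12]
[(array([323., 229.]), 0.59, array([ 0.4251, -0.063 ,  0.03  ]))]
```

The bar has moved 11 mm, so the fingers now engage it. I'll continue to the stop.

{"method": "carry_out", "body": {
  "claw": [0,0],
  "delta_pos": [
    [0.2,0,0],
    [0,0,0]
  ],
  "angular": [
    [0,0,0],
    [0,0,0]
  ]
}}

```text
clock: 17.6
position: [0.4408, -0.0619, -0.0001]
ee_rot: [-0.238, 3.132, -0.0]
force: [0.8, 0.3, 0.6]
width: 0.009
gripper_force: 0.5
```

{"method": "carry_out", "body": {
  "claw": [0,0],
  "delta_pos": [
    [0.2,0,0],
    [0,0,0]
  ],
  "angular": [
    [0,0,0],
    [0,0,0]
  ]
}}

```text
clock: 17.8
position: [0.4404, -0.062, 0.0001]
ee_rot: [-0.238, 3.13, 0.001]
force: [5.9, -0.3, -1.9]
width: 0.005
gripper_force: 2.7
```

```bash
python3 d.py
```

```text
[ 0.4404 -0.062   0.0001] [ 5.8683 -0.3258 -1.9422]
185 [ 0.3991 -0.0688]
205 [ 0.4097 -0.0672]
225 [ 0.4208 -0.0655]
235 [ 0.4265 -0.0646]
245 [ 0.4324 -0.0637]
[84, 83, 83, 84, 84, 82, 79, 81, 84, 86, 84, 82, 83, 82, 80, 81, 82, 81, 80, 80, 82, 80, 72, 46, 51, 50, 57, 52, 49, 46, 79, 83, 80, 82, 81, 82, 82, 16, 13]
[(array([322., 227.]), 0.79, array([ 0.4216, -0.0645,  0.03  ]))]
```

The drawer is at its stop (5.9 N). Now I'll back off, rise, turn back and measure the nest.

{"method": "carry_out", "body": {
  "claw": [0,9.18,9.18,9.18,9.18,9.18,9.18,9.18,9.18,9.18,9.18,9.18,9.18,9.18,9.18,9.18],
  "delta_pos": [
    [-0.5,0,0],
    [0,0,-3],
    [0,0,-3],
    [0,0,-2],
    [0,0,-2],
    [0,0,-2],
    [0,0,-2],
    [0,0,-2],
    [0,0,-2],
    [0,0,-2],
    [0,0,-2],
    [0,0,-2],
    [2.5,3,-1],
    [2.5,3,0],
    [0,0,0],
    [0,0,0]
  ],
  "angular": [
    [0,0,0],
    [0,0,0.143],
    [0,0,0.143],
    [0,0,0.143],
    [0,0,0.143],
    [0,0,0.143],
    [0,0,0.143],
    [0,0,0.143],
    [0,0,0.143],
    [0,0,0.143],
    [0,0,0.143],
    [0,0,0.141],
    [0,0,0],
    [0,0,0],
    [0,0,0],
    [0,0,0]
  ]
}}

```text
clock: 19.5
position: [0.4949, -0.0022, 0.2491]
ee_rot: [-2.043, -2.384, 0.002]
force: [-0.5, -0.5, -0.1]
width: 0.998
gripper_force: 0.0
```

```bash
python3 b.py w8 ; python3 - <<'E'
from h import *; import pickle
w=pickle.load(open("pics/w8.pkl","rb"))
for l,z in(("nest",.038),("drawer_handle",.03),("press",0)):
    for q in arm.place_of(l,w)[:1]: print(l,px(q["centre"]),q["conf"],atz(w,px(q["centre"]),z))
g=cv2.GaussianBlur(w["frame"],(3,3),0).mean(2).astype(int)
c=np.array([.5015,-.0533,.045]);u=np.array([.9888,.149,0]);v=np.array([-.149,.9888,0])
print("nest px",proj(w,[c])[0])
# profile along u, in world mm from guessed centre, at z=.045 plane, at v=-20,20
for t in(-.03,0,.03):
    print(t,[(k,int(cv2.remap(g.astype(np.float32),*[np.float32([[a]]) for a in proj(w,[c+k/1000*u+t*v])[0]],1)[0,0])) for k in range(-52,50,2)])
for t in(-.015,.015):
    print(t,[(k,int(cv2.remap(g.astype(np.float32),*[np.float32([[a]]) for a in proj(w,[c+k/1000*v+t*u])[0]],1)[0,0])) for k in list(range(-76,-50,2))+list(range(50,78,2))])
E
```

```text
19.5 [ 0.4949 -0.0022  0.2491] [[-0.1534  0.9882  0.0006]
 [ 0.9882  0.1534 -0.0021]] [ 0.4501  0.2567 -0.6777  1.7635  0.172   1.1836 -0.1232] [-0.5422 -0.4909 -0.0689] 0.9977958436733029
[[ 0.9881  0.1466  0.0456  0.4821]
 [ 0.1535 -0.9392 -0.3072  0.0811]
 [-0.0022  0.3106 -0.9505  0.4337]
 [ 0.      0.      0.      1.    ]]
nest [320.192 203.12 ] 0.57 [ 0.5023 -0.0531  0.038 ]
drawer_handle [260.672 199.08 ] 0.58 [ 0.4227 -0.0625  0.03  ]
press [407.488 202.48 ] 0.91 [ 0.629  -0.0455  0.    ]
nest px [319.5445 204.9248]
-0.03 [(-52, 73), (-50, 74), (-48, 77), (-46, 103), (-44, 124), (-42, 105), (-40, 113), (-38, 113), (-36, 80), (-34, 68), (-32, 111), (-30, 138), (-28, 136), (-26, 136), (-24, 136), (-22, 136), (-20, 138), (-18, 137), (-16, 136), (-14, 136), (-12, 136), (-10, 136), (-8, 136), (-6, 136), (-4, 135), (-2, 134), (0, 134), (2, 134), (4, 135), (6, 136), (8, 136), (10, 138), (12, 137), (14, 136), (16, 134), (18, 133), (20, 134), (22, 135), (24, 134), (26, 134), (28, 132), (30, 132), (32, 118), (34, 78), (36, 72), (38, 90), (40, 124), (42, 151), (44, 148), (46, 135), (48,
[... 1060 characters left out ...]
133), (32, 136), (34, 115), (36, 70), (38, 73), (40, 90), (42, 126), (44, 150), (46, 152), (48, 153)]
-0.015 [(-76, 144), (-74, 143), (-72, 136), (-70, 124), (-68, 98), (-66, 71), (-64, 58), (-62, 65), (-60, 101), (-58, 130), (-56, 131), (-54, 131), (-52, 132), (50, 63), (52, 62), (54, 62), (56, 63), (58, 63), (60, 62), (62, 62), (64, 53), (66, 49), (68, 56), (70, 63), (72, 63), (74, 63), (76, 63)]
0.015 [(-76, 145), (-74, 142), (-72, 133), (-70, 117), (-68, 87), (-66, 63), (-64, 56), (-62, 77), (-60, 122), (-58, 132), (-56, 131), (-54, 131), (-52, 132), (50, 61), (52, 61), (54, 61), (56, 61), (58, 62), (60, 61), (62, 59), (64, 50), (66, 50), (68, 58), (70, 61), (72, 62), (74, 60), (76, 67)]
```

Nest at the limit: about (0.5025, −0.053), yaw about 0.13. I'll go back to the rack and find the real fingertip height by touching the bench beside it.

{"method": "carry_out", "body": {
  "claw": [9.18,9.18,9.18,9.18,9.18,9.18,9.18,9.18,9.18,9.18,9.18,9.18,9.18,9.18,9.18,9.18,9.18,9.18],
  "delta_pos": [
    [3.89,1.84,0],
    [3.89,1.84,0],
    [3.89,1.84,0],
    [3.89,1.84,0],
    [3.89,1.84,0],
    [3.89,1.84,0],
    [3.89,1.84,0],
    [3.89,1.84,0],
    [0,0,0],
    [0,0,3],
    [0,0,3],
    [0,0,3],
    [0,0,3],
    [0,0,3],
    [0,0,3],
    [0,0,3],
    [0,0,2],
    [0,0,0]
  ],
  "angular": [
    [0,0,0],
    [0,0,0],
    [0,0,0],
    [0,0,0],
    [0,0,0],
    [0,0,0],
    [0,0,0],
    [0,0,0],
    [0,0,-0.064],
    [0,0,0],
    [0,0,0],
    [0,0,0],
    [0,0,0],
    [0,0,0],
    [0,0,0],
    [0,0,0],
    [0,0,0],
    [0,0,0]
  ]
}}

```text
clock: 21.5
position: [0.5924, 0.324, 0.0165]
ee_rot: [-1.97, -2.446, 0.009]
force: [-0.1, 0.3, 0.2]
width: 1.001
gripper_force: 0.0
```

{"method": "carry_out", "body": {
  "claw": [9.18,9.18,9.18,9.18,9.18,9.18],
  "delta_pos": [
    [0,0,1],
    [0,0,1],
    [0,0,1],
    [0,0,0.6],
    [0,0,0.4],
    [0,0,0]
  ],
  "angular": [
    [0,0,0],
    [0,0,0],
    [0,0,0],
    [0,0,0],
    [0,0,0],
    [0,0,0]
  ]
}}

```text
clock: 22.1
position: [0.5936, 0.3268, -0.0208]
ee_rot: [-1.969, -2.448, 0.001]
force: [-0.1, 1.0, 0.0]
width: 1.0
gripper_force: 0.0
```

{"method": "carry_out", "body": {
  "claw": [9.18,9.18,9.18],
  "delta_pos": [
    [0,0,0.2],
    [0,0,0.2],
    [0,0,0]
  ],
  "angular": [
    [0,0,0],
    [0,0,0],
    [0,0,0]
  ]
}}

```text
clock: 22.4
position: [0.5938, 0.327, -0.0244]
ee_rot: [1.969, 2.448, -0.0]
force: [-0.1, -0.2, -0.1]
width: 0.999
gripper_force: 0.0
```

{"method": "carry_out", "body": {
  "claw": [9.18,9.18,9.18],
  "delta_pos": [
    [0,0,0.2],
    [0,0,0.2],
    [0,0,0]
  ],
  "angular": [
    [0,0,0],
    [0,0,0],
    [0,0,0]
  ]
}}

```text
clock: 22.7
position: [0.5941, 0.3272, -0.0266]
ee_rot: [1.969, 2.447, 0.001]
force: [-3.5, -3.2, 15.0]
width: 0.998
gripper_force: 7.5
```

{"method": "carry_out", "body": {
  "claw": [9.18,9.18,9.18],
  "delta_pos": [
    [0,0,0.2],
    [0,0,0.1],
    [0,0,0]
  ],
  "angular": [
    [0,0,0],
    [0,0,0],
    [0,0,0]
  ]
}}

```text
clock: 23.0
position: [0.5942, 0.3272, -0.0268]
ee_rot: [1.968, 2.446, 0.001]
force: [-10.4, -10.8, 39.5]
width: 0.998
gripper_force: 19.9
```

Contact came at z ≈ −0.0263, so the fingertips are 26 mm behind the reported TCP. I'll raise so they sit 11 mm above the bench, and grip.

{"method": "carry_out", "body": {
  "claw": [9.18,9.18,9.18,3,3,3,3,3,3,3,3,3],
  "delta_pos": [
    [0,0,-0.8],
    [0,0,-0.8],
    [0,0,0],
    [0,0,0],
    [0,0,0],
    [0,0,0],
    [0,0,0],
    [0,0,0],
    [0,0,0],
    [0,0,0],
    [0,0,0],
    [0,0,0]
  ],
  "angular": [
    [0,0,0],
    [0,0,0],
    [0,0,0],
    [0,0,0],
    [0,0,0],
    [0,0,0],
    [0,0,0],
    [0,0,0],
    [0,0,0],
    [0,0,0],
    [0,0,0],
    [0,0,0]
  ],
  "force": 25
}}

```text
clock: 24.2
position: [0.5937, 0.3267, -0.0156]
ee_rot: [-1.969, -2.448, 0.001]
force: [-0.0, 0.2, -3.4]
width: 0.653
gripper_force: 25.0
```

```bash
cat > e.py <<'E'
from h import *
s=arm.observe(); p=np.array(s["position"]); M=R.from_rotvec(s["ee_rot"]).as_matrix(); print(p,M[:,:2].T,s["width"],s["force"])
w=arm.get_image("wrist"); r=arm.trace("vial_rack",w)[0]; m=r["region"]
print(r["conf"], [ (y,np.nonzero(m[y])[0][[0,-1]].tolist()) for y in range(100,260,12) if m[y].any()])
zt=p[2]+.0262-.011
q=px(arm.place_of("vial_rack",w)[0]["centre"]); d=atz(w,q,zt)-p; print("origin off tool x,y",d@M[:,0],d@M[:,1])
g=w["frame"].mean(2)
# dark-circle columns/rows of caps: project cap grid for offsets, show profile along tool x through cap col
P0=p.copy();P0[2]=zt+.042
for j in(-.0205,.0205):
    L=[(k,int(cv2.remap(g.astype(np.float32),*[np.float32([[a]]) for a in proj(w,[P0+M[:,0]*k/1000+M[:,1]*j])[0]],1)[0,0])) for k in range(16,66,2)]; print(j,L)
E
python3 e.py
```

```text
[ 0.5937  0.3267 -0.0156] [[-0.2142  0.9768 -0.0003]
 [ 0.9768  0.2142 -0.0005]] 0.6531659296660729 [-0.017   0.2255 -3.4147]
0.86 [(148, [261, 378]), (160, [253, 385]), (172, [254, 384]), (184, [254, 385]), (196, [257, 384]), (208, [257, 382]), (220, [257, 382]), (232, [259, 381]), (244, [258, 381]), (256, [261, 381])]
origin off tool x,y 0.0005558229655092191 -0.00031007846066423737
-0.0205 [(16, 37), (18, 38), (20, 36), (22, 37), (24, 39), (26, 38), (28, 32), (30, 70), (32, 38), (34, 40), (36, 41), (38, 39), (40, 42), (42, 37), (44, 75), (46, 42), (48, 42), (50, 42), (52, 96), (54, 99), (56, 39), (58, 80), (60, 169), (62, 77), (64, 78)]
0.0205 [(16, 35), (18, 38), (20, 36), (22, 37), (24, 37), (26, 37), (28, 33), (30, 80), (32, 37), (34, 36), (36, 38), (38, 37), (40, 38), (42, 34), (44, 89), (46, 38), (48, 38), (50, 39), (52, 39), (54, 37), (56, 41), (58, 76), (60, 85), (62, 75), (64, 74)]
```

The grip is right this time: 60 mm opening, 25 N, rack about 1 mm forward along tool x. Lifting and carrying it over the nest.

{"method": "carry_out", "body": {
  "claw": [3,3,3,3,3,3,3,3,3,3,3,3,3,3,3,3,3,3,3,3],
  "delta_pos": [
    [0,0,-2],
    [0,0,-4],
    [0,0,-4],
    [0,0,-5],
    [0,0,-5],
    [0,0,-3],
    [0,0,-2],
    [-2.5,-1.22,0],
    [-4,-1.96,0],
    [-4,-1.96,0],
    [-4,-1.96,0],
    [-4,-1.96,0],
    [-4,-1.96,0],
    [-4,-1.96,0],
    [-4,-1.96,0],
    [-3.25,-1.59,0],
    [-1.5,-0.68,0],
    [0,0,0],
    [0,0,0],
    [0,0,0]
  ],
  "angular": [
    [0,0,0],
    [0,0,0],
    [0,0,0],
    [0,0,0],
    [0,0,0],
    [0,0,0],
    [0,0,0],
    [0,0,0],
    [0,0,0],
    [0,0,0],
    [0,0,0],
    [0,0,0],
    [0,0,0],
    [0,0,0],
    [0,0,0],
    [0,0,0],
    [0,0,0],
    [0,0,0.086],
    [0,0,0],
    [0,0,0]
  ]
}}

```text
clock: 26.35
position: [0.5012, -0.0536, 0.2349]
ee_rot: [2.069, 2.364, 0.0]
force: [-0.3, -0.4, -4.4]
width: 0.654
gripper_force: 25.0
```

```bash
python3 e.py
```

```text
[ 0.5012 -0.0536  0.2349] [[-0.1326  0.9912 -0.0001]
 [ 0.9912  0.1326  0.0003]] 0.6536204358062819 [-0.3144 -0.3736 -4.4465]
0.9 [(148, [262, 379]), (160, [253, 385]), (172, [254, 384]), (184, [254, 383]), (196, [256, 383]), (208, [257, 382]), (220, [258, 382]), (232, [259, 382]), (244, [259, 381]), (256, [261, 380])]
origin off tool x,y -0.002885932017443788 6.564549741769832e-05
-0.0205 [(16, 45), (18, 46), (20, 47), (22, 46), (24, 48), (26, 49), (28, 42), (30, 82), (32, 47), (34, 48), (36, 48), (38, 50), (40, 49), (42, 44), (44, 87), (46, 49), (48, 47), (50, 48), (52, 48), (54, 49), (56, 43), (58, 88), (60, 97), (62, 88), (64, 86)]
0.0205 [(16, 43), (18, 42), (20, 45), (22, 44), (24, 46), (26, 44), (28, 41), (30, 98), (32, 45), (34, 45), (36, 44), (38, 44), (40, 44), (42, 40), (44, 94), (46, 45), (48, 45), (50, 46), (52, 45), (54, 46), (56, 48), (58, 87), (60, 96), (62, 86), (64, 86)]
```

{"method": "carry_out", "body": {
  "claw": [3,3,3,3,3,3,3,3,3,3],
  "delta_pos": [
    [-0.12,-0.07,1],
    [0,0,3],
    [0,0,3],
    [0,0,3],
    [0,0,2],
    [0,0,1.5],
    [0,0,1.5],
    [0,0,0.5],
    [0,0,0],
    [0,0,0]
  ],
  "angular": [
    [0,0,0],
    [0,0,0],
    [0,0,0],
    [0,0,0],
    [0,0,0],
    [0,0,0],
    [0,0,0],
    [0,0,0],
    [0,0,0],
    [0,0,0]
  ]
}}

```text
clock: 27.5
position: [0.5011, -0.0553, 0.0801]
ee_rot: [2.072, 2.361, 0.001]
force: [0.2, -0.4, -2.8]
width: 0.653
gripper_force: 25.0
```

{"method": "carry_out", "body": {
  "claw": [3,3,3,3,3,3],
  "delta_pos": [
    [0,0,1],
    [0,0,1],
    [0,0,1],
    [0,0,0.7],
    [0,0,0.3],
    [0,0,0]
  ],
  "angular": [
    [0,0,0],
    [0,0,0],
    [0,0,0],
    [0,0,0],
    [0,0,0],
    [0,0,0]
  ]
}}

```text
clock: 28.1
position: [0.5003, -0.0554, 0.0391]
ee_rot: [-2.072, -2.36, 0.001]
force: [-0.5, -0.3, -3.8]
width: 0.651
gripper_force: 25.0
```

```bash
python3 o.py; python3 - <<'E'
from h import *
s=arm.get_image("side")
for l in("vial_rack","nest","drawer_handle"):
    for q in arm.place_of(l,s)[:1]: print(l,q["conf"],px(q["centre"]),atz(s,px(q["centre"]),{"nest":.038,"drawer_handle":.03,"vial_rack":.055}[l]))
E
```

```text
28.1 [ 0.5003 -0.0554  0.0391] [[-0.1297  0.9916  0.0003]
 [ 0.9916  0.1297 -0.001 ]] [ 0.0053 -0.0123 -0.0073 -0.0101 -0.01    0.0105  0.0056] [-0.4775 -0.317  -3.7619] 0.6512688764394042 24.950963258743286
vial_rack 0.76 [316.608 256.12 ] [ 0.5058 -0.057   0.055 ]
nest 0.66 [313.728 260.   ] [ 0.4972 -0.0586  0.038 ]
drawer_handle 0.55 [288.832 253.2  ] [ 0.4175 -0.0589  0.03  ]
```

{"method": "carry_out", "body": {
  "claw": [3,3,3,3,3],
  "delta_pos": [
    [0,0,0.4],
    [0,0,0.3],
    [0,0,0.3],
    [0,0,0.2],
    [0,0,0]
  ],
  "angular": [
    [0,0,0],
    [0,0,0],
    [0,0,0],
    [0,0,0],
    [0,0,0]
  ]
}}

```text
clock: 28.8
position: [0.5005, -0.0555, 0.0273]
ee_rot: [-2.072, -2.361, 0.001]
force: [0.2, 0.2, -3.4]
width: 0.652
gripper_force: 25.0
```

{"method": "carry_out", "body": {
  "claw": [3,3,3],
  "delta_pos": [
    [0,0,0.2],
    [0,0,0.1],
    [0,0,0]
  ],
  "angular": [
    [0,0,0],
    [0,0,0],
    [0,0,0]
  ]
}}

```text
clock: 29.1
position: [0.5007, -0.0555, 0.0246]
ee_rot: [-2.072, -2.361, 0.0]
force: [-0.1, -0.7, -3.8]
width: 0.652
gripper_force: 25.0
```

{"method": "carry_out", "body": {
  "claw": [3,3,3],
  "delta_pos": [
    [0,0,0.1],
    [0,0,0.1],
    [0,0,0]
  ],
  "angular": [
    [0,0,0],
    [0,0,0],
    [0,0,0]
  ]
}}

```text
clock: 29.4
position: [0.5006, -0.0555, 0.0226]
ee_rot: [-2.072, -2.361, 0.0]
force: [-1.2, -0.8, -2.4]
width: 0.652
gripper_force: 25.0
```

{"method": "carry_out", "body": {
  "claw": [3,3],
  "delta_pos": [
    [0,0,0.1],
    [0,0,0]
  ],
  "angular": [
    [0,0,0],
    [0,0,0]
  ]
}}

```text
clock: 29.6
position: [0.5012, -0.0555, 0.0222]
ee_rot: [2.072, 2.36, 0.001]
force: [-0.6, 0.0, 3.9]
width: 0.654
gripper_force: 25.0
```

Seated at the predicted height with a light push from the floor. Releasing and rising.

{"method": "carry_out", "body": {
  "claw": [7.8,7.8,7.8,7.8,7.8,7.8,7.8,7.8,7.8,7.8],
  "delta_pos": [
    [0,0,0],
    [0,0,0],
    [0,0,0],
    [0,0,0],
    [0,0,-1],
    [0,0,-3],
    [0,0,-4],
    [0,0,-4],
    [0,0,-4],
    [0,0,-4]
  ],
  "angular": [
    [0,0,0],
    [0,0,0],
    [0,0,0],
    [0,0,0],
    [0,0,0],
    [0,0,0],
    [0,0,0],
    [0,0,0],
    [0,0,0],
    [0,0,0]
  ]
}}

```text
clock: 30.6
position: [0.5003, -0.0551, 0.2242]
ee_rot: [2.072, 2.361, 0.001]
force: [1.3, -0.2, 0.1]
width: 0.851
gripper_force: 0.0
```

```bash
python3 o.py; python3 - <<'E'
from h import *
w=arm.get_image("wrist"); s=arm.get_image("side")
for im in(w,s):
  for l,z in(("vial_rack",.038),("nest",.038),("drawer_handle",.03),("press",0),("lever_grip",.291),("lever_mark",.221)):
    for q in arm.place_of(l,im)[:1]: print(l,round(q["conf"],2),px(q["centre"]),atz(im,px(q["centre"]),z))
r=arm.trace("vial_rack",w)[0]; c=cv2.minAreaRect(np.float32([atz(w,(x,y),.075)[:2]*1000 for y,x in np.argwhere(r["region"])])); print(r["conf"],c)
E
```

```text
30.6 [ 0.5003 -0.0551  0.2242] [[-0.1302  0.9915  0.0001]
 [ 0.9915  0.1302  0.0004]] [ 0.1676 -0.3826 -0.1075 -0.5868 -0.3354  0.8685  0.3262] [ 1.2666 -0.2143  0.0843] 0.8508872640187345 0.0
drawer_handle 0.63 [255.104 167.92 ] [ 0.4215 -0.0658  0.03  ]
press 0.63 [416.576 164.6  ] [ 0.6263 -0.0412  0.    ]
vial_rack 0.55 [315.2  259.68] [ 0.5003 -0.0557  0.038 ]
nest 0.98 [314.112 257.8  ] [ 0.4941 -0.0505  0.038 ]
drawer_handle 0.59 [291.584 254.88 ] [ 0.4279 -0.0614  0.03  ]
press 0.91 [360.768 279.2  ] [ 0.6287 -0.0334  0.    ]
lever_grip 0.57 [338.624 221.8  ] [ 0.6176 -0.1537  0.291 ]
lever_mark 0.83 [301.312 236.52 ] [ 0.5268 -0.1652  0.221 ]
0.92 ((501.6915283203125, -54.066619873046875), (60.284175872802734, 120.16389465332031), 7.478096008300781)
```

The rack is seated at (0.5017, −0.054), yaw 0.13. Next I'll turn the tool 90° in front of the handle with the fingers shut, lower it, and push the drawer home.

{"method": "carry_out", "body": {
  "claw": [5,0,0,0,0,0,0,0,0,0,0,0,0,0,0,0,0,0,0],
  "delta_pos": [
    [0,-3.6,0],
    [0,-3.6,0],
    [0,-3.6,0],
    [0,0,1.5],
    [0,0,1.5],
    [0,0,1.5],
    [0,0,1.5],
    [0,0,1.5],
    [0,0,1.5],
    [0,0,1.5],
    [0,0,1.5],
    [0,0,1.5],
    [0,0,1.5],
    [0,0,0],
    [0,0,3],
    [0,0,3],
    [0,0,2.2],
    [0,0,0],
    [0,0,0]
  ],
  "angular": [
    [0,0,0],
    [0,0,0],
    [0,0,0],
    [0,0,-0.143],
    [0,0,-0.143],
    [0,0,-0.143],
    [0,0,-0.143],
    [0,0,-0.143],
    [0,0,-0.143],
    [0,0,-0.143],
    [0,0,-0.143],
    [0,0,-0.143],
    [0,0,-0.143],
    [0,0,-0.141],
    [0,0,0],
    [0,0,0],
    [0,0,0],
    [0,0,0],
    [0,0,0]
  ]
}}

```text
clock: 33.25
position: [0.3937, -0.0691, -0.01]
ee_rot: [0.205, -3.134, -0.0]
force: [-0.8, -0.6, 0.7]
width: 0.004
gripper_force: 0.0
```

```bash
python3 o.py
```

```text
33.25 [ 0.3937 -0.0691 -0.01  ] [[-0.9915 -0.1305  0.0006]
 [-0.1305  0.9915  0.0003]] [ 0.0171 -0.0244 -0.0205 -0.0117 -0.0059  0.0034  0.0011] [-0.8039 -0.6344  0.724 ] 0.0040370217843836475 0.0
```

{"method": "carry_out", "body": {
  "claw": [0,0,0,0,0,0,0,0,0,0,0,0,0,0,0,0],
  "delta_pos": [
    [-0.6,0,0],
    [-0.6,0,0],
    [-0.6,0,0],
    [-1,0,0],
    [-1,0,0],
    [-1.2,0,0],
    [-1.2,0,0],
    [-1.2,0,0],
    [-1.2,0,0],
    [-1.2,0,0],
    [-1.2,0,0],
    [-1,0,0],
    [-0.6,0,0],
    [-0.4,0,0],
    [-0.2,0,0],
    [0,0,0]
  ],
  "angular": [
    [0,0,0],
    [0,0,0],
    [0,0,0],
    [0,0,0],
    [0,0,0],
    [0,0,0],
    [0,0,0],
    [0,0,0],
    [0,0,0],
    [0,0,0],
    [0,0,0],
    [0,0,0],
    [0,0,0],
    [0,0,0],
    [0,0,0],
    [0,0,0]
  ]
}}

```text
clock: 34.85
position: [0.5249, -0.052, -0.0102]
ee_rot: [-0.205, 3.134, 0.001]
force: [-0.2, 1.4, -0.1]
width: 0.005
gripper_force: 0.0
```

{"method": "carry_out", "body": {
  "claw": [0,0,0],
  "delta_pos": [
    [-0.2,0,0],
    [-0.2,0,0],
    [0,0,0]
  ],
  "angular": [
    [0,0,0],
    [0,0,0],
    [0,0,0]
  ]
}}

```text
clock: 35.15
position: [0.5287, -0.0515, -0.0102]
ee_rot: [-0.205, 3.135, 0.0]
force: [-0.7, 0.4, -0.0]
width: 0.007
gripper_force: 0.4
```

{"method": "carry_out", "body": {
  "claw": [0,0,0],
  "delta_pos": [
    [-0.2,0,0],
    [-0.2,0,0],
    [0,0,0]
  ],
  "angular": [
    [0,0,0],
    [0,0,0],
    [0,0,0]
  ]
}}

```text
clock: 35.45
position: [0.5311, -0.0514, -0.0105]
ee_rot: [0.204, -3.132, 0.001]
force: [-6.6, -0.3, 4.9]
width: 0.004
gripper_force: 3.2
```

```bash
python3 o.py; python3 - <<'E'
from h import *
w=arm.get_image("wrist"); s=arm.get_image("side")
for im in(w,s):
  for l,z in(("vial_rack",.038),("nest",.038),("drawer_handle",.03),("lever_grip",.291),("lever_mark",.221)):
    for q in arm.place_of(l,im)[:1]: print(l,round(q["conf"],2),px(q["centre"]),atz(im,px(q["centre"]),z))
E
```

```text
35.45 [ 0.5311 -0.0514 -0.0105] [[-0.9915 -0.1299  0.0027]
 [-0.1299  0.9915 -0.0004]] [-0.0006 -0.      0.001   0.0018  0.0009 -0.0054  0.0004] [-6.5918 -0.2505  4.9035] 0.0038502398420745365 3.2486625015735626
vial_rack 0.97 [356.416 273.32 ] [ 0.6229 -0.0524  0.038 ]
nest 0.92 [356.672 271.   ] [ 0.62   -0.0443  0.038 ]
drawer_handle 0.92 [333.696 266.12 ] [ 0.5533 -0.0481  0.03  ]
```

The drawer is home (6.6 N at the stop, position as predicted). Next I'll back off, rise, turn back and go over the lever grip.

{"method": "carry_out", "body": {
  "claw": [0,0,0,0,0,4,7,9.18,9.18,9.18,9.18,9.18,9.18,9.18,9.18,9.18,9.18,9.18,9.18,9.18],
  "delta_pos": [
    [1,0,0],
    [0,0,-3],
    [0,0,-4.5],
    [0,0,-4.5],
    [0,0,-4.5],
    [0,0,-4.5],
    [0,0,-4],
    [0,0,-3],
    [0,0,-3],
    [0,0,0],
    [0,0,0],
    [0,0,0],
    [0,0,0],
    [0,0,0],
    [0,0,0],
    [0,0,0],
    [0,0,0],
    [0,0,0],
    [0,0,0],
    [0,0,0]
  ],
  "angular": [
    [0,0,0],
    [0,0,0],
    [0,0,0],
    [0,0,0],
    [0,0,0],
    [0,0,0],
    [0,0,0],
    [0,0,0.143],
    [0,0,0.143],
    [0,0,0.143],
    [0,0,0.143],
    [0,0,0.143],
    [0,0,0.143],
    [0,0,0.143],
    [0,0,0.143],
    [0,0,0.143],
    [0,0,0.143],
    [0,0,0.141],
    [0,0,0],
    [0,0,0]
  ]
}}

```text
clock: 38.05
position: [0.5225, -0.0526, 0.2998]
ee_rot: [2.067, 2.365, -0.0]
force: [0.1, 0.2, 0.3]
width: 1.0
gripper_force: 0.0
```

```bash
python3 o.py;  python3 - <<'E'
from h import *
w=arm.get_image("wrist"); s=arm.get_image("side"); P={}
for n,im in(("w",w),("s",s)):
  for l,z in(("vial_rack",.038),("drawer_handle",.03),("lever_grip",.291),("lever_mark",.221)):
    for q in arm.place_of(l,im)[:1]: print(n,l,round(q["conf"],2),px(q["centre"]),atz(im,px(q["centre"]),z)); P[n,l]=(im,px(q["centre"]))
if ("w","lever_grip") in P and ("s","lever_grip") in P: print(tri([P["w","lever_grip"],P["s","lever_grip"]]))
E
```

```text
38.05 [ 0.5225 -0.0526  0.2998] [[-0.1338  0.991  -0.0006]
 [ 0.991   0.1338  0.0005]] [ 0.0035  0.0045 -0.0052 -0.0025  0.0002  0.0038  0.0039] [0.0982 0.1549 0.3136] 1.0002541836653895 0.0
w vial_rack 0.86 [390.528 159.32 ] [ 0.6225 -0.0422  0.038 ]
w drawer_handle 0.76 [337.6  155.68] [ 0.5475 -0.0485  0.03  ]
s vial_rack 0.66 [360.   271.32] [ 0.6285 -0.0414  0.038 ]
s drawer_handle 0.66 [332.48 264.68] [ 0.5479 -0.0447  0.03  ]
s lever_grip 0.94 [337.984 222.2  ] [ 0.6169 -0.1555  0.291 ]
```

{"method": "carry_out", "body": {
  "claw": [9.18,9.18,9.18,9.18,9.18,9.18,9.18,9.18,9.18,9.18,9.18,9.18],
  "delta_pos": [
    [-2,1.35,0],
    [-3.3,2.2,0],
    [-3.3,2.2,0],
    [-2.2,1.5,0],
    [-1.17,0.8,0],
    [0,0,0],
    [0,0,1.4],
    [0,0,1.4],
    [0,0,1.4],
    [0,0,1.2],
    [0,0,0],
    [0,0,0]
  ],
  "angular": [
    [0,0,0],
    [0,0,0],
    [0,0,0],
    [0,0,0],
    [0,0,0],
    [0,0,0],
    [0,0,0],
    [0,0,0],
    [0,0,0],
    [0,0,0],
    [0,0,0],
    [0,0,0]
  ]
}}

```text
clock: 39.75
position: [0.6177, -0.1607, 0.2456]
ee_rot: [-2.072, -2.361, 0.0]
force: [-0.3, -0.2, 0.0]
width: 0.999
gripper_force: 0.0
```

{"method": "carry_out", "body": {
  "claw": [0.5,0.5,0.5,0.5,0.5,0.5,0.5,0.5,0.5,0.5,0.5,0.5],
  "delta_pos": [
    [0,0,0],
    [0,0,0],
    [0,0,0],
    [0,0,0],
    [0,0,0],
    [0,0,0],
    [0,0,0],
    [0,0,0],
    [0,0,0],
    [0,0,0],
    [0,0,0],
    [0,0,0]
  ],
  "angular": [
    [0,0,0],
    [0,0,0],
    [0,0,0],
    [0,0,0],
    [0,0,0],
    [0,0,0],
    [0,0,0],
    [0,0,0],
    [0,0,0],
    [0,0,0],
    [0,0,0],
    [0,0,0]
  ],
  "force": 25
}}

```text
clock: 40.95
position: [0.6181, -0.1608, 0.2457]
ee_rot: [2.072, 2.361, 0.001]
force: [2.3, 0.1, -1.3]
width: 0.232
gripper_force: 25.0
```

The bar is held (21 mm, 25 N). I'll pull it along its arc to about 0.8 rad first.

{"method": "carry_out", "body": {
  "claw": [0.5,0.5,0.5,0.5,0.5,0.5,0.5,0.5,0.5,0.5,0.5,0.5],
  "delta_pos": [
    [0,-0.59,0.11],
    [0,-0.59,0.13],
    [0,-1.15,0.35],
    [0,-1.1,0.47],
    [0,-1.05,0.58],
    [0,-0.99,0.68],
    [0,-0.92,0.77],
    [0,-0.42,0.42],
    [0,-0.41,0.44],
    [0,0,0],
    [0,0,0],
    [0,0,0]
  ],
  "angular": [
    [0,0,0],
    [0,0,0],
    [0,0,0],
    [0,0,0],
    [0,0,0],
    [0,0,0],
    [0,0,0],
    [0,0,0],
    [0,0,0],
    [0,0,0],
    [0,0,0],
    [0,0,0]
  ],
  "force": 35
}}

```text
clock: 42.15
position: [0.5489, -0.1687, 0.2079]
ee_rot: [2.069, 2.359, 0.007]
force: [6.0, 4.5, 4.0]
width: 0.23
gripper_force: 35.0
```

```bash
cat > f.py <<'E'
from h import *
s=arm.observe(); p=np.array(s["position"]); u=np.array([.9916,.1296])
P=np.array([.626,-.0375]); x=(p[:2]-P)@u+.005; z=p[2]+.0262+.019-.172
print(s["clock"],p,s["force"],s["width"],s["gripper_force"],"r,theta-.15 from TCP:",np.hypot(x,z),np.arctan2(-x,z)-.15)
im=arm.get_image("side"); v=np.array([-.1296,.9916])
for q in arm.place_of("lever_grip",im)[:1]:
    o,d=ray(im,px(q["centre"])); n=np.r_[v,0]; t=((np.r_[P,0]-.12*n-o)@n)/(d@n); X=o+d*t
    xx=(X[:2]-P)@u+.005; print("side grip",q["conf"],X,"r,a",np.hypot(xx,X[2]-.172),np.arctan2(-xx,X[2]-.172)-.15)
for q in arm.place_of("lever_mark",im)[:1]:
    o,d=ray(im,px(q["centre"])); n=np.r_[v,0]; t=((np.r_[P,0]-.12*n-o)@n)/(d@n); X=o+d*t
    xx=(X[:2]-P)@u+.005; print("side mark",q["conf"],X,"r,a",np.hypot(xx,X[2]-.172),np.arctan2(-xx,X[2]-.172)-.15)
E
python3 f.py
```

```text
42.15 [ 0.5489 -0.1687  0.2079] [5.9979 4.4779 4.0291] 0.22968449963626722 35.003183484077454 r,theta-.15 from TCP: 0.12000132975699726 0.6785119923308067
side grip 0.92 [ 0.5537 -0.168   0.2567] r,a 0.11899194863280138 0.629062982699759
side mark 0.92 [ 0.5363 -0.1702  0.2292] r,a 0.11618326643460132 0.906315219708738
```

TCP geometry gives a = 0.68 with radius 0.1200 (the geometry agrees). I'll bring it on towards the index in small steps.

{"method": "carry_out", "body": {
  "claw": [0.5,0.5,0.5,0.5,0.5,0.5,0.5],
  "delta_pos": [
    [0,-0.38,0.46],
    [0,-0.37,0.48],
    [0,-0.33,0.5],
    [0,-0.32,0.51],
    [0,-0.14,0.26],
    [0,0,0],
    [0,0,0]
  ],
  "angular": [
    [0,0,0],
    [0,0,0],
    [0,0,0],
    [0,0,0],
    [0,0,0],
    [0,0,0],
    [0,0,0]
  ]
}}

```text
clock: 43.0
position: [0.535, -0.1705, 0.1867]
ee_rot: [2.067, 2.358, 0.01]
force: [8.6, 4.4, 8.1]
width: 0.234
gripper_force: 35.0
```

```bash
python3 f.py
```

```text
43.0 [ 0.535  -0.1705  0.1867] [8.6056 4.3897 8.1237] 0.23417500575591702 35.00478744506836 r,theta-.15 from TCP: 0.11866351025962571 0.8914408598990783
side grip 0.79 [ 0.5319 -0.1708  0.2447] r,a 0.12816752492425462 0.8177032597627897
side mark 0.94 [ 0.5309 -0.171   0.2276] r,a 0.12025147931034996 0.9403442249650943
```

{"method": "carry_out", "body": {
  "claw": [0.5,0.5,0.5,0.5,0.5,0.5,0.5],
  "delta_pos": [
    [0,-0.24,0.38],
    [0,-0.22,0.4],
    [0,-0.2,0.42],
    [0,0,0],
    [0,0,0],
    [0,0,0],
    [0,0,0]
  ],
  "angular": [
    [0,0,0],
    [0,0,0],
    [0,0,0],
    [0,0,0],
    [0,0,0],
    [0,0,0],
    [0,0,0]
  ]
}}

```text
clock: 43.85
position: [0.5297, -0.1711, 0.1754]
ee_rot: [2.065, 2.357, 0.012]
force: [8.0, 5.0, 11.7]
width: 0.232
gripper_force: 35.0
```

```bash
python3 f.py; python3 f.py|tail -2; python3 - <<'E'
from h import *
t=arm.get_image("top"); P=np.array([.626,-.0375]);u=np.array([.9916,.1296])
for im in(t,arm.get_image("wrist")):
  for l in("lever_grip","lever_mark"):
    for q in arm.place_of(l,im)[:1]: X=atz(im,px(q["centre"]),.221); print(l,q["conf"],X,"x/r",((X[:2]-P)@u+.005)/.12)
E
```

```text
43.85 [ 0.5297 -0.1711  0.1754] [ 8.0208  5.0039 11.682 ] 0.2318344884197117 35.00559478998184 r,theta-.15 from TCP: 0.11829531999049937 0.9973671367456088
side grip 0.72 [ 0.5279 -0.1713  0.2296] r,a 0.12378687591214377 0.9370727770919262
side mark 0.59 [ 0.5277 -0.1714  0.227 ] r,a 0.12286777999967018 0.9565517280885837
side grip 0.8 [ 0.53   -0.1711  0.227 ] r,a 0.12070570255660634 0.9480060517164707
side mark 0.6 [ 0.5307 -0.171   0.2232] r,a 0.1184580829780229 0.9740836748403664
lever_grip 0.83 [ 0.5344 -0.1766  0.221 ] x/r -0.8655164749925647
lever_grip 0.79 [ 0.5294 -0.1731  0.221 ] x/r -0.9026442590807905
lever_mark 0.88 [ 0.5281 -0.1705  0.221 ] x/r -0.9112320776548323
```

The lever is at about 0.98, within about 0.02 rad of the mark in the side view, and still. The forces match the index, so I'm handing in.

```bash
python3 -c "
from cell import arm
print(arm.sign_off())"
```

```text
the job is handed in; nothing more can be done
None
```

I handed the job in with the filled rack seated in the nest, the drawer at its home stop, and the gripper holding the lever at about 0.98 rad (index 1.00) with 35 N of grip; the hand-in returned no verdict.

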